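# Latch the lunch box

### The arm

A 6-joint arm with a two-finger parallel gripper is mounted at the origin on a cart in front of the work surface, level with it; the furniture and walls round the work are solid. World frame = base frame: x ahead of the robot, y to its left, z up, the work surface at z = 0. Lengths are in m, angles in rad, forces in N, time in s.
With the tool pointing down it reaches from about 0.3 to 0.775 m from the base axis. Payload 14.6 kg.
Tool frame: the origin (TCP) lies on the centre line of the jaws, within the pads' length; the fingertips stand ctrl.tcp_to_tips ahead of it and the grasp point (between the pads) lies 2 mm behind it (ctrl.tcp_to_tips is the distance from the TCP to the fingertips, in m); z points along the fingers, y is the line along which they close (so a half turn about z gives the same grasp; the last joint's range is limited). The gripper opens to 94 mm and grips with 3 to 60 N. Pads are 16 mm wide; open, the fingers measure 119 mm over their backs; the gripper's body (75 mm by 177 mm) begins 78 mm behind the grasp point.
Start: joints at [1.156, 0.3, 1.521, -0, 1.321, -0.067], TCP at [0.187, 0.517, 0.222] pointing down, gripper open.
Joint ranges: [-3.03, 3.03], [-0.79, 2.21], [0.23, 2.52], [-1.04, 4.18], [0, 3.07], [-2.55, 2.55]. Speed limits (rad/s): [2.22, 2.22, 2.57, 3.14, 3.14, 3.14].

### API

Orientations are given as [roll, pitch, yaw] about the fixed x, y, z axes, in that order (R = Rz(yaw) Ry(pitch) Rx(roll)).
In Python, from station import telemetry, viewer, hand_in, ctrl gives the robot as it stands.
- The arm moves only by the tool step_arm, never from a script. Its argument "plan" is a list of rows, each an object of numbers: "dx", "dy", "dz": the shift along the tool's x, y, z scaled (see below); "rx", "ry", "rz": the turn, a rotation vector about the tool's x, y, z scaled (see below); "claw": the closure, from 0 (fully open) to 1 (shut). In form: [{"dx": .., "dy": .., "dz": .., "rx": .., "ry": .., "rz": .., "claw": ..}, ...]. A call has 1 to 10 rows; each row shifts and turns the commanded pose from where the row before left it, along the tool's axes as they then stand; what a row does not reach is not made up. The controller multiplies each number of a shift by 0.1 m and each number of a turn by 90 degrees. A row lasts 1/10 s, in which the tool goes at most 50 mm and 8.59 degrees, less where a joint would pass 70% of its speed; a pose out of reach is approached as far as the arm can. A call with a number of a shift or a turn outside -1 to 1 is refused whole. A call with a gripper value outside its range is refused whole. The fingers move at their own pace and stop on an object; "grip_force" is the grip in N (left out, the last holds). Time passes only in rows, so rows that do not move let the fingers close. It gives the time, the measured TCP pose, the force, the opening and the grip force at its end, in the units of the state.
- telemetry.get_obs(): the state, without advancing time (a new reading comes with each control period).
- viewer.camera(name): name is "scene" or "top" or "wrist"; returns a dict with "img" (420x560x3 uint8, red, green, blue), "z_map" (420x560 float32, m along the optical axis (not along the pixel's ray), 0 where there is no reading), "fx", "fy", "cx", "cy" (pixels), "dist" ([k1, k2, p1, p2, k3] as OpenCV has them; the pictures are not rectified), "R" (3x3) and "t" (3): a world point X has camera coordinates R X + t; the wrist camera has in their place "tool_from_camera" (4x4, takes a point from camera to tool coordinates, whose origin is the TCP and whose axes are the flange's). Camera axes: x right, y down, z forward; pixel columns grow to the right and rows downward; lengths in m; the calibration is good to about 2 mm. A picture is of the moment at which its call begins: read the wrist's pose just before it.
- hand_in(): hands the job in; it is judged then, once.
Trained networks look in a picture, given as the dict that the camera call returned (one of the last four; its "shot" number tells which), for a name from the list of things; names that differ only in an ending like _2 or _b are one class to them, and where a whole thing is asked for, a point or a joint stands for the part that bears it (a point fixed in the world has none). Each returns a list of dicts, best first, with "score" (0 to 1); they miss things now and then, are a little off and sometimes report something else, mostly with a low value. They report only what shows in the picture. A call takes as long as a camera call.
- viewer.recognise(target, picture): "rect" ([left, top, right, bottom] in pixels, round what is visible of it).
The state is a dict: "time_s": time; "qpos": joint angles; "joint_vel": joint speeds; "tau": joint torques, N m; "ee_pos": TCP position; "eef_rot": TCP orientation; "force": force on the tool from outside, world axes, zero at the start; "moment": the same for the moment, N m; "grip_width": finger opening in m; "grip_force": force on a finger pad.
Only numpy, scipy, OpenCV 4.12 (cv2) and the standard library are available. Lean on these libraries where they do the work, as an engineer would, in place of code of your own. Each camera call takes 0.05 s, during which the arm holds its last target. There are 200 camera calls.

### The job

Close the lunch box for the day: gently push its fall-front lid up against the rubber seal, hook the latch's wire loop on the lid's hook by drawing its bar home under the short lip until you feel it bear firmly on the post, then press the lever down flat until it snaps over and draws the lid tight. The metal is thin and the box stands loose, so feel your way: do not slide or tip it, dent the lid, force the loop against the hook or bear down on the lever once it is flat. Leave the mug, the salt shaker and the wooden pear where they stand.

Things in the scene. Friction and masses are not known exactly. Their poses are not given: they have to be found in the camera images.
- lunch_box: Bare metal lunch box, 190 mm wide (y), 118 deep (x), 105 high, about 2.3 kg, loose on rubber feet. Origin: underside, middle; +x to its back, -x to its front (lid, facing the robot), z up. Rear 75 mm: fixed body, flat top at z = 105; front 36 mm: lid, its face at x = -60 when home, hinge at x = -58. The latch lies on top in the plane y = 0: lever axle on the body, hook on the lid.
- lid: Lid: metal pan 190 mm wide, 93 high, 36 deep, hinged along its lower front edge (origin there, 12 mm above the worktop; axes as the box's when home). Its stiff hinge (2 to 3 N at the top edge) holds it. It takes at most 15 N of finger push. HOOK on top, in the plane y = 0: bar seat at lid-frame z = 104.5, x = 19.7 mm give or take 4: its slotted plate is set anew on each box, unmeasured.
- lid_swing (a joint): Lid angle, rad: 0 = the lid just rests on its rubber seal (leaning out 0.087 rad from home, its top edge 8 mm forward, its top sloping up to the back), grows as it leans out farther; starts at 0.12 to 0.28. The seal is springy, about 10 N per mm at the top edge: only the latch draws the lid in, 2 to 9 mm as the hook happens to be set.
- lid_edge (a point): Middle of the lid's top front edge (corner of its front and top), 93 mm above the lid's hinge. The HOOK behind it is 16 mm wide, on an 18 mm wide boss 5.5 mm high: a post, its front face 2.5 mm behind the bar's seat, and a lip that reaches only 1.5 mm in front of it (underside 3.5, top 6 mm above). So a bar not drawn fully home to the post slips off.
- lever: Lever: flat metal strip 23 mm wide, 56 long, 3 thick, tip bent up a little. Origin on its axle, x along the strip to the tip. Shut, it lies flat 16.5 mm above the box's top, pointing to the box's back, on its rest pad.
- rest_pad: Small black rubber pad on the box's top, 16 mm wide, 34 mm behind the axle, on which the lever lies when flat; it takes at most 25 N. Origin: middle of its underside.
- lever_swing (a joint): Lever angle, rad: 0 = flat, pointing back (shut); 1.57 upright; 2.1 = stop, leaning forward; starts at 1.15 to 1.75; light friction holds it. With the bar home at the post the lever stands at 0.65 to 1.6, as the hook is set. Pushing on, square to the lever along its arc, takes 3 to 12 N at 45 mm from the axle, most at 0.5 to 0.9, none at 0.09, where it passes over centre and snaps flat.
- lever_axle (a point): The lever's axle, fixed to the box in its middle plane (box frame x = 0, z = 121.5 mm).
- lever_tip (a point): The lever's tip, 50 mm from the axle.
- loop: Wire loop: a U of 5 mm round wire; two straight legs, 42 mm over the outside and 32 inside, and a cross bar. Origin: middle of its pivot, on the lever 13 mm from the axle towards the tip; legs outside the lever, grippable across the 42 mm. Light friction holds its angle to the lever: it lifts with the lever unless caught; with the lever upright or farther back it comes down on the lip.
- loop_swing (a joint): Angle of the loop to the lever, rad. loop_swing - lever_swing is the loop's angle above the horizontal: 0 = level, pointing to the front; 1.57 = upright. Starts nearly upright (0.95 to 2.05).
- loop_bar (a point): Middle of the loop's cross bar (centre line), 54.6 mm from the pivot. The lever moves with the loop. With the lever at its front stop and the bar lowered onto the boss it lies 7 to 15 mm in front of its seat, 1 to 2 mm lower; push its ends back along the sloping plate (drag 1 to 2 N) until it bears on the post (about 2 N more per mm; firm is 3 to 6 N). Forced on the hook with over 8 N, the loop bends.
- mug_mid (a point): Bystander: white mug, 93 x 123 x 98 mm, on the box's left (+y). Point half-way up.
- salt_mid (a point): Bystander: glass salt shaker, 44 mm wide, 90 mm high, on the box's right. Point half-way up.
- pear_mid (a point): Bystander: turned wooden pear, 78 mm wide, 122 mm high, left behind the box. Point half-way up.

How it is judged:
On the way, in this order (a step that is already met when the one before it is completed fails the run):
1. the lid is pushed shut: it rests on its seal (lid angle under 0.02 rad) (value of joint lid_swing below 0.02 rad), for 0.2 s.
2. the loop's bar is drawn home under the hook and the fingers press it firmly (more than 2.5 N) against the post, with the lever still up (x of loop_bar in the frame of lid between 0.0137 and 0.0267 m and z of loop_bar in the frame of lid between 0.1005 and 0.1075 m and contact force between the fingers and loop above 2.5 N and contact force between loop and lid above 2.5 N and value of joint lever_swing between 0.25 and 1.8 rad), for 0.1 s.
3. the lever is pressed flat over centre with the loop on the hook, drawing the lid into its seal under tension (value of joint lever_swing below 0.05 rad and contact force between loop and lid above 5 N and x of lid_edge in the frame of lunch_box above -0.0671 m and x of loop_bar in the frame of lid between 0.0137 and 0.0267 m and z of loop_bar in the frame of lid between 0.1005 and 0.1075 m), for 0.2 s.
At the end, for the whole second after the job is handed in: The lever lies flat (within 0.05 rad), the loop's bar is under the hook (13 mm by 7 mm zone) and pulls on it with more than 5 N, the lid's top edge is drawn more than 1 mm into the seal, and the box stands upright, at rest, within 30 mm of where it was (all of step 3 and distance of lunch_box from where it was at the start of the episode below 0.03 m and angle between lunch_box's own z axis and vertical below 0.03 rad and linear speed of lunch_box below 0.02 m/s); the robot touches nothing.
It fails at once if the lunch box slides more than 30 mm or tips by more than 0.12 rad (distance of lunch_box from where it was at the start of the episode above 0.03 m or angle between lunch_box's own z axis and vertical above 0.12 rad).
It fails at once if the fingers push on the lid or its hook with more than 15 N (contact force between the fingers and lid above 15 N).
It fails at once if the fingers force the loop against the hook with more than 8 N (contact force between the fingers and loop above 8 N and contact force between loop and lid above 8 N).
It fails at once if the lever is pressed onto its rest pad with more than 25 N (contact force between lever and rest_pad above 25 N).
It fails at once if the mug, the salt shaker or the wooden pear is pushed more than 30 mm or knocked over (distance of any of mug_mid, salt_mid, pear_mid from where it was at the start of the episode above 0.03 m or angle between any of mug_mid, salt_mid, pear_mid's own z axis and vertical above 0.3 rad).
It also fails if it takes over 72 s, if anything falls off the work surface, if the arm or the gripper's body presses on something with over 40 N, if the wrist force passes 120 N, or if a joint passes its speed limit or range.

## Working session

There is one attempt and no reset: what is moved stays moved. The work goes in short steps, Python scripts to look and compute and a tool call to move; the robot and the scene stay as the last step left them, time stands still between calls to the robot, and variables do not carry over. Pictures are saved under pics/ and viewed, at most 10 in all, crops included, and the job is handed in when it is done.

Besides the shell and the picture viewer there is one more tool, called after "Call:" by a JSON object that holds its "op" and its "data", one argument or row to a line. step_arm: Moves the arm, as the interface text tells. Shifts and turns lie within -1 to 1; 1 stands for 0.1 m of shift or 90 degrees of turn. Its arguments: {"type":"object","properties":{"plan":{"type":"array"},"grip_force":{"type":"number"}},"required":["plan"]}

```bash
mkdir -p pics; ls; cat > h.py <<'E'
import numpy as np, cv2
from station import telemetry, viewer, hand_in, ctrl
from scipy.spatial.transform import Rotation as Ro
def cloud(c):
    h,w=c['z_map'].shape
    K=np.array([[c['fx'],0,c['cx']],[0,c['fy'],c['cy']],[0,0,1.]])
    u,v=np.meshgrid(np.arange(w),np.arange(h))
    p=cv2.undistortPoints(np.stack([u,v],-1).reshape(-1,1,2).astype(np.float64),K,np.array(c['dist'],float)).reshape(h,w,2)
    z=c['z_map'].astype(float)
    P=np.dstack([p*z[...,None],z])
    if 'R' in c: X=(P-np.array(c['t']))@np.array(c['R'])
    else:
        o=telemetry.get_obs(); T=np.array(c['tool_from_camera'])
        X=P@T[:3,:3].T+T[:3,3]
        X=X@Ro.from_euler('xyz',o['eef_rot']).as_matrix().T+np.array(o['ee_pos'])
    X[z==0]=np.nan
    return X
def save(c,n): cv2.imwrite('pics/'+n,c['img'][...,::-1])
E
python3 - <<'E'
from h import *
print(telemetry.get_obs(),ctrl.tcp_to_tips)
ims=[]
for n in ['scene','top']:
    c=viewer.camera(n); ims.append(c['img']); X=cloud(c)
    np.savez(n+'.npz',X=X,img=c['img'])
    for t in ['lunch_box','lid','lever','loop','mug_mid','salt_mid','pear_mid']:
        r=viewer.recognise(t,c)
        for q in r[:1]:
            l,tp,ri,b=[int(a) for a in q['rect']]
            s=X[tp:b,l:ri].reshape(-1,3)
            print(n,t,round(q['score'],2),[l,tp,ri,b],np.round(np.nanmedian(s,0),3))
cv2.imwrite('pics/a.png',cv2.resize(np.hstack(ims)[...,::-1],(800,300)))
cv2.imwrite('pics/b.png',ims[0][...,::-1])
E
```

```text
pics
{'time_s': 0.0, 'qpos': array([ 1.15639202e+00,  3.00467950e-01,  1.52162315e+00,  2.83833203e-05,
        1.32071504e+00, -6.66015692e-02]), 'joint_vel': array([ 2.37884899e-04,  1.01293401e-03, -1.27272672e-04,  1.16213600e-03,
       -1.01896489e-03, -6.26642248e-05]), 'tau': array([ 7.47041622e-05, -5.31801081e+01, -3.52738810e+01,  7.07524410e-02,
        2.43816606e-02,  6.87772672e-05]), 'ee_pos': array([0.18734865, 0.51682719, 0.22187026]), 'eef_rot': array([-3.14038369e+00, -1.08190920e-04,  2.79378280e+00]), 'force': array([ 0.20072978, -0.4539121 , -0.28646829]), 'moment': array([-0.06242978,  0.00377985, -0.0175532 ]), 'grip_force': 0.0, 'grip_width': 0.09378864328587591} 0.017
scene lunch_box 0.87 [255, 161, 336, 264] [0.454 0.306 0.1  ]
scene lid 0.6 [307, 162, 335, 260] [0.413 0.269 0.078]
scene lever 0.61 [291, 161, 301, 201] [0.466 0.277 0.111]
scene loop 0.47 [292, 159, 305, 193] [0.467 0.262 0.106]
scene mug_mid 0.7 [263, 274, 328, 335] [0.371 0.46  0.036]
scene salt_mid 0.51 [279, 143, 296, 159] [0.551 0.156 0.077]
scene pear_mid 0.89 [199, 267, 239, 307] [0.498 0.51  0.069]
top lunch_box 0.63 [231, 175, 341, 273] [0.46  0.283 0.096]
top lid 0.73 [335, 174, 353, 198] [0.544 0.158 0.055]
top lever 0.52 [274, 212, 300, 226] [0.466 0.284 0.115]
top loop 0.61 [281, 209, 297, 223] [0.471 0.28  0.115]
top mug_mid 0.83 [165, 241, 220, 288] [0.372 0.483 0.01 ]
top pear_mid 0.69 [167, 184, 201, 221] [0.502 0.498 0.059]
```

View pics/a.png

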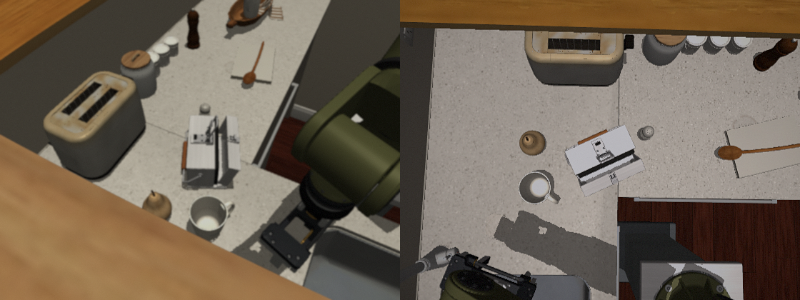

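```bash
python3 - <<'E'
from h import *
for n in ['top','scene']:
    d=np.load(n+'.npz');X=d['X'].reshape(-1,3)
    m=(np.abs(X[:,0]-.46)<.12)&(np.abs(X[:,1]-.28)<.14)
    b=X[m&(X[:,2]>.098)&(X[:,2]<.111)]
    print(n,len(b))
    r=cv2.minAreaRect((b[:,:2]*1000).astype(np.float32)); print(r)
    e=X[m&(X[:,2]>.122)]; print(len(e)); print(np.round(e[np.argsort(e[:,2])][::max(1,len(e)//25)],3))
E
```

```text
top 4553
((457.4001770019531, 281.43792724609375), (143.65931701660156, 189.8180694580078), 25.42620849609375)
210
[[0.498 0.306 0.122]
 [0.477 0.284 0.123]
 [0.47  0.302 0.125]
 [0.48  0.276 0.128]
 [0.475 0.281 0.135]
 [0.481 0.271 0.137]
 [0.479 0.273 0.139]
 [0.469 0.298 0.141]
 [0.466 0.297 0.147]
 [0.474 0.27  0.153]
 [0.457 0.301 0.159]
 [0.469 0.269 0.165]
 [0.47  0.28  0.169]
 [0.453 0.299 0.171]
 [0.464 0.286 0.173]
 [0.47  0.277 0.174]
 [0.462 0.284 0.175]
 [0.462 0.288 0.176]
 [0.462 0.266 0.178]
 [0.456 0.266 0.183]
 [0.45  0.279 0.185]
 [0.444 0.292 0.186]
 [0.46  0.266 0.186]
 [0.456 0.277 0.187]
 [0.444 0.296 0.188]
 [0.452 0.277 0.189]
 [0.448 0.288 0.189]]
scene 3755
((457.0087585449219, 282.218505859375), (143.5546875, 192.8783721923828), 25.652996063232422)
266
[[0.476 0.282 0.122]
 [0.406 0.258 0.123]
 [0.469 0.302 0.123]
 [0.479 0.281 0.129]
 [0.463 0.309 0.134]
 [0.46  0.307 0.136]
 [0.478 0.275 0.138]
 [0.48  0.271 0.138]
 [0.461 0.305 0.142]
 [0.457 0.305 0.147]
 [0.459 0.306 0.15 ]
 [0.458 0.303 0.154]
 [0.469 0.286 0.159]
 [0.467 0.291 0.162]
 [0.466 0.268 0.165]
 [0.47  0.279 0.168]
 [0.469 0.283 0.17 ]
 [0.469 0.278 0.172]
 [0.466 0.268 0.174]
 [0.448 0.3   0.175]
 [0.466 0.28  0.176]
 [0.463 0.267 0.179]
 [0.443 0.295 0.183]
 [0.454 0.272 0.185]
 [0.456 0.277 0.186]
 [0.449 0.288 0.187]
 [0.454 0.277 0.188]]
```

The scene shows the box with its lid leaning out, and the latch standing up near the middle of the top (about 595,148 in the right half). The mug and pear are to its left and the salt shaker to its right.

```bash
cat >> h.py <<'E'
def boxfit(yaw=None,X=None):
    m=(np.abs(X[:,0]-.46)<.12)&(np.abs(X[:,1]-.28)<.14)&(X[:,2]>.1015)&(X[:,2]<.109)
    b=X[m,:2]
    return b
E
python3 - <<'E'
from h import *
from scipy.optimize import minimize
C=[]
for n in ['top','scene']:
    X=np.load(n+'.npz')['X'].reshape(-1,3); b=boxfit(X=X)
    r=cv2.minAreaRect((b*1000).astype(np.float32))
    yaw=np.radians(25.5)
    # refine: body-only points (keep those behind), min variance edges
    best=None
    for y in np.radians(np.arange(22,29,.25)):
        q=b@np.array([[np.cos(y),-np.sin(y)],[np.sin(y),np.cos(y)]])
        xm=np.percentile(q[:,0],99.5); s=q[q[:,0]>xm-.06]
        w=np.percentile(s[:,1],99.7)-np.percentile(s[:,1],.3)
        # sharpness of back edge over y bins
        e=[q[(q[:,1]>a)&(q[:,1]<a+.02),0].max() for a in np.arange(q[:,1].min()+.01,q[:,1].max()-.03,.02)]
        k=np.ptp(e)
        if best is None or k<best[0]: best=(k,y,np.percentile(q[:,0],99.7),np.median(e),np.percentile(s[:,1],[.3,99.7]))
    print(n,len(b),best, np.degrees(best[1]))
    y=best[1]; xc=best[3]-.059; yc=best[4].mean()
    o=np.array([np.cos(y)*xc-np.sin(y)*yc,np.sin(y)*xc+np.cos(y)*yc]); print('origin',o)
    Q=np.c_[(X[:,:2]-o)@np.array([[np.cos(y),-np.sin(y)],[np.sin(y),np.cos(y)]]),X[:,2]]*1000
    m=(np.abs(Q[:,1])<25)&(np.abs(Q[:,0])<110)&(Q[:,2]>100)
    P=Q[m]
    for z in range(100,195,6):
        s=P[(P[:,2]>=z)&(P[:,2]<z+6)]
        if len(s): print(z,len(s),np.round(np.percentile(s[:,0],[0,10,50,90,100])),np.round(np.percentile(s[:,1],[0,50,100])))
    L=Q[(Q[:,0]<-50)&(np.abs(Q[:,1])<90)&(Q[:,2]>60)&(Q[:,0]>-110)]
    for yy in range(-90,90,30):
        s=L[(L[:,1]>=yy)&(L[:,1]<yy+30)]; print(yy,len(s),np.round(s[np.argsort(s[:,0])][:3]).tolist())
E
```

```text
top 3795 (np.float64(0.0004911247562185972), np.float64(0.4494222823885399), np.float64(0.6054339362590525), np.float64(0.6056335743438614), array([-0.03979051,  0.14876862])) 25.75
origin [0.46867939 0.28656056]
100 418 [-83. -76.  15.  55.  59.] [-25.  10.  25.]
106 376 [-84. -74.  -7.  48.  57.] [-25.  -0.  25.]
112 267 [-77. -61.  15.  36.  51.] [-23.   1.  15.]
118 67 [-74. -72.   6.  40.  42.] [-8.  0. 14.]
124 11 [-71. -70.   7.   9.  11.] [-14.   1.  15.]
130 12 [1. 3. 4. 6. 7.] [-16.  -2.  20.]
136 21 [-1.  1.  3.  5.  6.] [-20.  11.  21.]
142 9 [-1. -1.  1.  3.  4.] [-20.   1.  20.]
148 5 [-4. -4. -2.  1.  2.] [-18. -16.  21.]
154 11 [-6. -5. -3.  1.  1.] [-20.   5.  20.]
160 6 [-8. -7. -7. -3. -0.] [-19.   4.  21.]
166 21 [-10.  -9.  -2.  -1.  -0.] [-19.   1.  21.]
172 34 [-15. -11.  -6.  -4.  -3.] [-18.  -0.  19.]
178 10 [-20. -16. -14. -12.  -6.] [-19.   5.  21.]
184 55 [-20. -20. -18. -16. -15.] [-20.   1.  20.]
-90 240 [[-84.0, -64.0, 98.0], [-84.0, -69.0, 100.0], [-83.0, -73.0, 99.0]]
-60 245 [[-84.0, -55.0, 100.0], [-84.0, -59.0, 103.0], [-84.0, -30.0, 101.0]]
-30 23
[... 978 characters left out ...]
0.]
160 18 [-11. -10.  -7.  -0.   0.] [-18.  10.  21.]
166 26 [-15. -13.  -5.  -2.  -2.] [-22.   1.  20.]
172 41 [-16. -14.  -7.  -3.  -3.] [-20.   1.  20.]
178 13 [-19. -18. -16. -14. -14.] [-20.  18.  20.]
184 44 [-20. -19. -18. -16. -16.] [-20.   2.  18.]
-90 174 [[-84.0, -88.0, 99.0], [-83.0, -85.0, 99.0], [-83.0, -82.0, 99.0]]
-60 174 [[-84.0, -54.0, 99.0], [-84.0, -49.0, 98.0], [-84.0, -50.0, 101.0]]
-30 137 [[-84.0, -3.0, 109.0], [-84.0, -1.0, 108.0], [-83.0, -9.0, 107.0]]
0 260 [[-84.0, 3.0, 107.0], [-84.0, 7.0, 109.0], [-84.0, 25.0, 100.0]]
30 211 [[-84.0, 59.0, 99.0], [-83.0, 31.0, 101.0], [-83.0, 35.0, 100.0]]
60 237 [[-84.0, 61.0, 99.0], [-84.0, 67.0, 98.0], [-84.0, 64.0, 100.0]]
```

Call:
{"op": "step_arm", "data": {
  "plan": [
    {"rz": -0.085,"claw": 0.766},
    {"rz": -0.085,"claw": 0.766},
    {"rz": -0.085,"claw": 0.766},
    {"rz": -0.085,"claw": 0.766},
    {"rz": -0.085,"claw": 0.766},
    {"rz": -0.081,"claw": 0.766},
    {"claw": 0.766},
    {"claw": 0.766}
  ],
  "grip_force": 10
}}

```text
$.plan[0]: bad value
```

Call:
{"op": "step_arm", "data": {
  "plan": [
    {"dy": -0.41,"dx": -0.055,"claw": 0.766},
    {"dy": -0.41,"dx": -0.055,"claw": 0.766},
    {"dy": -0.41,"dx": -0.055,"claw": 0.766},
    {"dy": -0.41,"dx": -0.055,"claw": 0.766},
    {"dy": -0.41,"dx": -0.055,"claw": 0.766},
    {"dy": -0.41,"dx": -0.055,"claw": 0.766},
    {"dy": -0.41,"dx": -0.055,"claw": 0.766},
    {"dy": -0.41,"dx": -0.055,"claw": 0.766},
    {"claw": 0.766},
    {"claw": 0.766}
  ]
}}

```text
$.plan[0]: bad value
```

```bash
cat >> h.py <<'E'
O=np.array([.4684,.2874]); YAW=.4475
def box(X):
    X=np.asarray(X); c,s=np.cos(YAW),np.sin(YAW)
    return np.concatenate([(X[...,:2]-O)@np.array([[c,-s],[s,c]]),X[...,2:]],-1)*1000
def st():
    o=telemetry.get_obs(); c,s=np.cos(YAW),np.sin(YAW); f=o['force']
    M=Ro.from_euler('xyz',o['eef_rot']).as_matrix(); Rb=np.array([[c,s,0],[-s,c,0],[0,0,1]])
    print('t',round(o['time_s'],2),'tcp box',np.round(box(o['ee_pos']),1),'F box',np.round(Rb@f,2),'w',round(o['grip_width'],4))
    print('tool axes in box\n',np.round(Rb@M,3))
E
python3 -c "
from h import *
st()"
```

```text
t 0.8 tcp box [-153.9  328.6  222.5] F box [-0.56  0.27 -0.3 ] w 0.0944
tool axes in box
 [[-0.7    0.714  0.   ]
 [ 0.714  0.7   -0.   ]
 [-0.    -0.    -1.   ]]
```

Call:
{"op": "step_arm", "data": {
  "plan": [
    {"dx": 0,"dy": 0,"dz": 0,"rx": 0,"ry": 0,"rz": -0.085,"claw": 0.766},
    {"dx": 0,"dy": 0,"dz": 0,"rx": 0,"ry": 0,"rz": -0.085,"claw": 0.766},
    {"dx": 0,"dy": 0,"dz": 0,"rx": 0,"ry": 0,"rz": -0.085,"claw": 0.766},
    {"dx": 0,"dy": 0,"dz": 0,"rx": 0,"ry": 0,"rz": -0.085,"claw": 0.766},
    {"dx": 0,"dy": 0,"dz": 0,"rx": 0,"ry": 0,"rz": -0.085,"claw": 0.766},
    {"dx": 0,"dy": 0,"dz": 0,"rx": 0,"ry": 0,"rz": -0.081,"claw": 0.766},
    {"dx": 0,"dy": 0,"dz": 0,"rx": 0,"ry": 0,"rz": 0,"claw": 0.766}
  ],
  "grip_force": 10
}}

```text
time_s: 1.5
ee_pos: [0.1875, 0.5171, 0.2225]
eef_rot: [3.142, 0.0, -2.693]
force: [0.0, 0.2, -0.5]
grip_width: 0.0416
grip_force: 0.0
```

Call:
{"op": "step_arm", "data": {
  "plan": [
    {"dx": -0.055,"dy": -0.41,"dz": 0,"rx": 0,"ry": 0,"rz": 0,"claw": 0.766},
    {"dx": -0.055,"dy": -0.41,"dz": 0,"rx": 0,"ry": 0,"rz": 0,"claw": 0.766},
    {"dx": -0.055,"dy": -0.41,"dz": 0,"rx": 0,"ry": 0,"rz": 0,"claw": 0.766},
    {"dx": -0.055,"dy": -0.41,"dz": 0,"rx": 0,"ry": 0,"rz": 0,"claw": 0.766},
    {"dx": -0.055,"dy": -0.41,"dz": 0,"rx": 0,"ry": 0,"rz": 0,"claw": 0.766},
    {"dx": -0.055,"dy": -0.41,"dz": 0,"rx": 0,"ry": 0,"rz": 0,"claw": 0.766},
    {"dx": -0.055,"dy": -0.41,"dz": 0,"rx": 0,"ry": 0,"rz": 0,"claw": 0.766},
    {"dx": -0.055,"dy": -0.41,"dz": 0,"rx": 0,"ry": 0,"rz": 0,"claw": 0.766},
    {"dx": 0,"dy": 0,"dz": 0,"rx": 0,"ry": 0,"rz": 0,"claw": 0.766}
  ]
}}

```text
time_s: 2.4
ee_pos: [0.3707, 0.2374, 0.2226]
eef_rot: [-3.141, 0.0, -2.703]
force: [-0.2, -0.2, 0.8]
grip_width: 0.0221
grip_force: 0.0
```

```bash
python3 -c "
from h import *
st()"
```

```text
t 2.4 tcp box [-109.7   -2.9  222.6] F box [-0.26 -0.05  0.76] w 0.0221
tool axes in box
 [[-1.     0.009  0.   ]
 [ 0.009  1.    -0.001]
 [-0.    -0.    -1.   ]]
```

```bash
python3 - <<'E'
from h import *
c=viewer.camera('wrist'); X=cloud(c); Q=box(X); np.savez('w.npz',Q=Q,img=c['img'])
save(c,'c.png')
for t in ['loop_bar','lever_tip','lever','loop','lid_edge','lid']:
    for q in viewer.recognise(t,c)[:1]:
        print(t,round(q['score'],2),np.round(q['rect']))
E
```

```text
loop_bar 0.57 [263. 346. 311. 346.]
lever_tip 0.71 [268. 346. 307. 349.]
lever 0.44 [264. 344. 307. 348.]
lid_edge 0.6 [194. 230. 379. 268.]
lid 0.82 [198. 228. 378. 265.]
```

View pics/c.png

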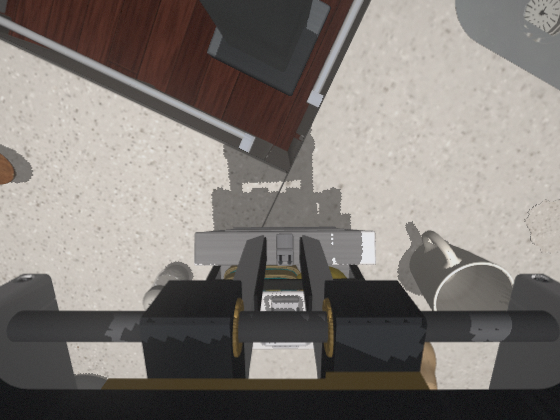

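The wrist view shows the lid top as a strip (198–378, 230–265). The hook and boss sit at (285,243), centred between the fingers at 250 and 317, so y is aligned. Next I'll read the hook profile.

```bash
python3 - <<'E'
from h import *
Q=np.load('w.npz')['Q']
for v in range(224,270,3):
    print(v,[tuple(np.round(Q[v,u]).astype(int)) if np.isfinite(Q[v,u,0]) else None for u in (220,276,285,294,350)])
s=Q[228:262,262:308].reshape(-1,3); s=s[(s[:,2]>106)&(s[:,0]<-50)]
print(np.round(np.percentile(s[:,1],[0,3,50,97,100]),1),len(s))
L=Q[225:268,190:385].reshape(-1,3);L=L[(L[:,2]>90)&(L[:,0]<-60)];print(np.percentile(L[:,1],[0,.5,99.5,100]))
E
```

```text
224 [(np.int64(-59), np.int64(-90), np.int64(1)), (np.int64(-58), np.int64(-12), np.int64(0)), (np.int64(-58), np.int64(1), np.int64(-1)), (np.int64(-58), np.int64(13), np.int64(0)), (np.int64(-57), np.int64(92), np.int64(0))]
227 [(np.int64(-54), np.int64(-91), np.int64(0)), (np.int64(-58), np.int64(-12), np.int64(11)), (np.int64(-58), np.int64(1), np.int64(14)), (np.int64(-57), np.int64(13), np.int64(12)), (np.int64(-53), np.int64(92), np.int64(-1))]
230 [(np.int64(-64), np.int64(-81), np.int64(42)), (np.int64(-78), np.int64(-10), np.int64(81)), (np.int64(-78), np.int64(0), np.int64(82)), (np.int64(-78), np.int64(10), np.int64(81)), (np.int64(-79), np.int64(71), np.int64(87))]
233 [(np.int64(-82), np.int64(-68), np.int64(100)), (np.int64(-81), np.int64(-9), np.int64(100)), (np.int64(-81), np.int64(0), np.int64(100)), (np.int64(-81), np.int64(9), np.int64(100)), (np.int64(-81), np.int64(68), np.int64(102))]
236 [(np.int64(-79), np.int64(-68), np.int64(101)), (np.int64(-80), np.int64(-9), np.int64(105)), (np.int64(-81), np.int64(0), np.int64(109)), (np.int64(-78), np.int64(9), np.int
[... 2005 characters left out ...]
-9), np.int64(113)), (np.int64(-55), np.int64(0), np.int64(116)), (np.int64(-51), np.int64(9), np.int64(110)), (np.int64(-51), np.int64(67), np.int64(110))]
266 [(np.int64(-15), np.int64(-84), np.int64(42)), (np.int64(-12), np.int64(-12), np.int64(37)), (np.int64(-11), np.int64(0), np.int64(35)), (np.int64(-5), np.int64(12), np.int64(24)), (np.int64(-17), np.int64(83), np.int64(49))]
269 [(np.int64(5), np.int64(-92), np.int64(12)), (np.int64(-6), np.int64(-12), np.int64(33)), (np.int64(-5), np.int64(0), np.int64(33)), (np.int64(-5), np.int64(12), np.int64(32)), (np.int64(1), np.int64(90), np.int64(22))]
[-20.  -16.7   0.8  12.5  14.3] 986
[-95.79041227 -94.20836174  92.71315589  94.51219195]
```

Call:
{"op": "step_arm", "data": {
  "plan": [
    {"dx": 0,"dy": 0.025,"dz": 0.385,"rx": 0,"ry": 0,"rz": 0,"claw": 0.766},
    {"dx": 0,"dy": 0,"dz": 0.385,"rx": 0,"ry": 0,"rz": 0,"claw": 0.766},
    {"dx": 0,"dy": 0,"dz": 0.385,"rx": 0,"ry": 0,"rz": 0,"claw": 0.766},
    {"dx": -0.05,"dy": 0,"dz": 0,"rx": 0,"ry": 0,"rz": 0,"claw": 0.766},
    {"dx": -0.05,"dy": 0,"dz": 0,"rx": 0,"ry": 0,"rz": 0,"claw": 0.766},
    {"dx": 0,"dy": 0,"dz": 0,"rx": 0,"ry": 0,"rz": 0,"claw": 0.766},
    {"dx": 0,"dy": 0,"dz": 0,"rx": 0,"ry": 0,"rz": 0,"claw": 0.766}
  ]
}}

```text
time_s: 3.45
ee_pos: [0.3776, 0.2474, 0.1085]
eef_rot: [3.141, 0.003, -2.695]
force: [0.7, -0.3, -0.6]
grip_width: 0.022
grip_force: 0.0
```

Call:
{"op": "step_arm", "data": {
  "plan": [
    {"dx": -0.02,"dy": 0,"dz": 0,"rx": 0,"ry": 0,"rz": 0,"claw": 0.766},
    {"dx": -0.02,"dy": 0,"dz": 0,"rx": 0,"ry": 0,"rz": 0,"claw": 0.766},
    {"dx": -0.02,"dy": 0,"dz": 0,"rx": 0,"ry": 0,"rz": 0,"claw": 0.766},
    {"dx": -0.02,"dy": 0,"dz": 0,"rx": 0,"ry": 0,"rz": 0,"claw": 0.766},
    {"dx": -0.02,"dy": 0,"dz": 0,"rx": 0,"ry": 0,"rz": 0,"claw": 0.766},
    {"dx": -0.02,"dy": 0,"dz": 0,"rx": 0,"ry": 0,"rz": 0,"claw": 0.766},
    {"dx": 0,"dy": 0,"dz": 0,"rx": 0,"ry": 0,"rz": 0,"claw": 0.766}
  ]
}}

```text
time_s: 4.15
ee_pos: [0.3879, 0.2522, 0.1069]
eef_rot: [3.142, -0.0, -2.695]
force: [-1.1, 0.3, 0.9]
grip_width: 0.0217
grip_force: 0.7
```

```bash
python3 -c "
from h import *
st()"
```

```text
t 4.15 tcp box [-87.9   3.1 106.9] F box [-0.87  0.76  0.89] w 0.0217
tool axes in box
 [[-1.  0. -0.]
 [ 0.  1.  0.]
 [ 0.  0. -1.]]
```

Call:
{"op": "step_arm", "data": {
  "plan": [
    {"dx": -0.015,"dy": -0.025,"dz": 0,"rx": 0,"ry": 0,"rz": 0,"claw": 0.766},
    {"dx": -0.015,"dy": 0,"dz": 0,"rx": 0,"ry": 0,"rz": 0,"claw": 0.766},
    {"dx": -0.015,"dy": 0,"dz": 0,"rx": 0,"ry": 0,"rz": 0,"claw": 0.766},
    {"dx": -0.015,"dy": 0,"dz": 0,"rx": 0,"ry": 0,"rz": 0,"claw": 0.766},
    {"dx": -0.015,"dy": 0,"dz": 0,"rx": 0,"ry": 0,"rz": 0,"claw": 0.766},
    {"dx": 0,"dy": 0,"dz": 0,"rx": 0,"ry": 0,"rz": 0,"claw": 0.766}
  ]
}}

```text
time_s: 4.75
ee_pos: [0.3957, 0.2532, 0.1069]
eef_rot: [-3.142, 0.0, -2.695]
force: [-0.0, -1.4, 0.6]
grip_width: 0.0219
grip_force: 0.5
```

```bash
python3 - <<'E'
from h import *
st()
c=viewer.camera('top'); Q=box(cloud(c)).reshape(-1,3)
for yy in (-80,-60,40,60):
    s=Q[(Q[:,1]>yy)&(Q[:,1]<yy+20)&(Q[:,2]>93)&(Q[:,2]<118)]; print(np.round(np.percentile(s[:,0],[0,2,98,100]),1))
    s=s[(s[:,0]<-40)]; p=np.polyfit(s[:,0],s[:,2],1); print('slope',round(p[0],3))
E
```

```text
t 4.75 tcp box [-80.3   0.6 106.9] F box [-0.66 -1.29  0.64] w 0.0219
tool axes in box
 [[-1.  0.  0.]
 [ 0.  1. -0.]
 [-0. -0. -1.]]
[-37.8 -26.8 231.4 311.8]Traceback (most recent call last):
  File "<stdin>", line 6, in <module>
    raise TypeError("expected non-empty vector for x")
TypeError: expected non-empty vector for x
```

Call:
{"op": "step_arm", "data": {
  "plan": [
    {"dx": -0.01,"dy": 0,"dz": 0,"rx": 0,"ry": 0,"rz": 0,"claw": 0.766},
    {"dx": -0.005,"dy": 0,"dz": 0,"rx": 0,"ry": 0,"rz": 0,"claw": 0.766},
    {"dx": -0.005,"dy": 0,"dz": 0,"rx": 0,"ry": 0,"rz": 0,"claw": 0.766},
    {"dx": 0,"dy": 0,"dz": 0,"rx": 0,"ry": 0,"rz": 0,"claw": 0.766},
    {"dx": 0,"dy": 0,"dz": 0,"rx": 0,"ry": 0,"rz": 0,"claw": 0.766}
  ]
}}

```text
time_s: 5.3
ee_pos: [0.3973, 0.254, 0.107]
eef_rot: [3.142, 0.0, -2.695]
force: [-1.6, -0.2, 1.5]
grip_width: 0.022
grip_force: 0.8
```

```bash
python3 - <<'E'
from h import *
st()
c=viewer.camera('scene'); Q=box(cloud(c)).reshape(-1,3); st()
for yy in (-80,-60,-40,40,60):
    s=Q[(Q[:,1]>yy)&(Q[:,1]<yy+20)&(Q[:,2]>93)&(Q[:,2]<118)&(Q[:,0]>-100)&(Q[:,0]<70)]
    if len(s)<5: continue
    s2=s[(s[:,0]<-40)]; print(yy,len(s2),np.round(np.percentile(s[:,0],[0,2,98,100]),1),np.round(np.percentile(s2[:,2],[0,50,100])))
E
```

```text
t 5.3 tcp box [-78.5   0.6 107. ] F box [-1.52  0.46  1.49] w 0.022
tool axes in box
 [[-1.  0.  0.]
 [ 0.  1.  0.]
 [-0.  0. -1.]]
t 5.35 tcp box [-78.5   0.6 106.9] F box [-1.23  1.01  1.9 ] w 0.0222
tool axes in box
 [[-1.  0.  0.]
 [ 0.  1.  0.]
 [-0.  0. -1.]]
-80 53 [-55.3 -52.9  57.   59.4] [103. 106. 110.]
-60 54 [-58.6 -53.4  57.1  58.7] [103. 106. 109.]
-40 55 [-56.2 -54.2  57.1  59.2] [103. 106. 110.]
40 123 [-69.  -66.9  56.9  59.2] [101. 105. 109.]
60 130 [-68.1 -66.1  56.2  58.4] [101. 105. 109.]
```

Call:
{"op": "step_arm", "data": {
  "plan": [
    {"dx": -0.005,"dy": 0,"dz": 0,"rx": 0,"ry": 0,"rz": 0,"claw": 0.766},
    {"dx": -0.005,"dy": 0,"dz": 0,"rx": 0,"ry": 0,"rz": 0,"claw": 0.766},
    {"dx": 0,"dy": 0,"dz": 0,"rx": 0,"ry": 0,"rz": 0,"claw": 0.766},
    {"dx": 0,"dy": 0,"dz": 0,"rx": 0,"ry": 0,"rz": 0,"claw": 0.766}
  ]
}}

```text
time_s: 5.75
ee_pos: [0.3982, 0.2544, 0.1069]
eef_rot: [3.142, -0.0, -2.695]
force: [-1.1, -0.8, 1.3]
grip_width: 0.0222
grip_force: 0.8
```

```bash
python3 -c "
from h import *
st()"
```

```text
t 5.75 tcp box [-77.6   0.6 106.9] F box [-1.34 -0.3   1.34] w 0.0222
tool axes in box
 [[-1.  0. -0.]
 [ 0.  1.  0.]
 [ 0.  0. -1.]]
```

Call:
{"op": "step_arm", "data": {
  "plan": [
    {"dx": -0.005,"dy": 0,"dz": 0,"rx": 0,"ry": 0,"rz": 0,"claw": 0.766},
    {"dx": 0,"dy": 0,"dz": 0,"rx": 0,"ry": 0,"rz": 0,"claw": 0.766},
    {"dx": 0,"dy": 0,"dz": 0,"rx": 0,"ry": 0,"rz": 0,"claw": 0.766}
  ]
}}

```text
time_s: 6.05
ee_pos: [0.3987, 0.2546, 0.1069]
eef_rot: [-3.142, 0.0, -2.695]
force: [-1.1, -0.8, 1.5]
grip_width: 0.022
grip_force: 0.8
```

```bash
python3 -c "
from h import *
st()"
```

```text
t 6.05 tcp box [-77.    0.6 106.9] F box [-1.29 -0.25  1.5 ] w 0.022
tool axes in box
 [[-1.  0.  0.]
 [ 0.  1. -0.]
 [-0. -0. -1.]]
```

Call:
{"op": "step_arm", "data": {
  "plan": [
    {"dx": -0.005,"dy": 0,"dz": 0,"rx": 0,"ry": 0,"rz": 0,"claw": 0.766},
    {"dx": 0,"dy": 0,"dz": 0,"rx": 0,"ry": 0,"rz": 0,"claw": 0.766},
    {"dx": 0,"dy": 0,"dz": 0,"rx": 0,"ry": 0,"rz": 0,"claw": 0.766}
  ]
}}

```text
time_s: 6.35
ee_pos: [0.3992, 0.2548, 0.1069]
eef_rot: [-3.142, 0.0, -2.695]
force: [-1.5, -0.6, 1.9]
grip_width: 0.0219
grip_force: 0.8
```

Call:
{"op": "step_arm", "data": {
  "plan": [
    {"dx": -0.004,"dy": 0,"dz": 0,"rx": 0,"ry": 0,"rz": 0,"claw": 0.766},
    {"dx": 0,"dy": 0,"dz": 0,"rx": 0,"ry": 0,"rz": 0,"claw": 0.766},
    {"dx": 0,"dy": 0,"dz": 0,"rx": 0,"ry": 0,"rz": 0,"claw": 0.766}
  ]
}}

```text
time_s: 6.65
ee_pos: [0.3995, 0.255, 0.1069]
eef_rot: [-3.142, -0.0, -2.695]
force: [-1.2, -0.9, 1.8]
grip_width: 0.0219
grip_force: 0.8
```

Call:
{"op": "step_arm", "data": {
  "plan": [
    {"dx": -0.004,"dy": 0,"dz": 0,"rx": 0,"ry": 0,"rz": 0,"claw": 0.766},
    {"dx": 0,"dy": 0,"dz": 0,"rx": 0,"ry": 0,"rz": 0,"claw": 0.766},
    {"dx": 0,"dy": 0,"dz": 0,"rx": 0,"ry": 0,"rz": 0,"claw": 0.766}
  ]
}}

```text
time_s: 6.95
ee_pos: [0.3999, 0.2551, 0.1069]
eef_rot: [3.142, 0.0, -2.695]
force: [-2.0, -0.5, 1.4]
grip_width: 0.0216
grip_force: 0.8
```

```bash
python3 -c "
from h import *
st()"
```

```text
t 6.95 tcp box [-75.7   0.6 106.9] F box [-2.04  0.45  1.4 ] w 0.0216
tool axes in box
 [[-1.     0.001  0.   ]
 [ 0.001  1.     0.   ]
 [-0.     0.    -1.   ]]
```

Call:
{"op": "step_arm", "data": {
  "plan": [
    {"dx": -0.005,"dy": 0,"dz": 0,"rx": 0,"ry": 0,"rz": 0,"claw": 0.766},
    {"dx": 0,"dy": 0,"dz": 0,"rx": 0,"ry": 0,"rz": 0,"claw": 0.766},
    {"dx": 0,"dy": 0,"dz": 0,"rx": 0,"ry": 0,"rz": 0,"claw": 0.766}
  ]
}}

```text
time_s: 7.25
ee_pos: [0.4003, 0.2554, 0.107]
eef_rot: [3.142, 0.0, -2.695]
force: [-1.1, -0.5, 1.8]
grip_width: 0.0222
grip_force: 0.8
```

Call:
{"op": "step_arm", "data": {
  "plan": [
    {"dx": -0.004,"dy": 0,"dz": 0,"rx": 0,"ry": 0,"rz": 0,"claw": 0.766},
    {"dx": 0,"dy": 0,"dz": 0,"rx": 0,"ry": 0,"rz": 0,"claw": 0.766},
    {"dx": 0,"dy": 0,"dz": 0,"rx": 0,"ry": 0,"rz": 0,"claw": 0.766}
  ]
}}

```text
time_s: 7.55
ee_pos: [0.4006, 0.2555, 0.1069]
eef_rot: [-3.142, -0.0, -2.695]
force: [-2.4, -0.7, 1.6]
grip_width: 0.0221
grip_force: 0.8
```

```bash
python3 - <<'E'
from h import *
st()
c=viewer.camera('scene'); Q=box(cloud(c)).reshape(-1,3)
for yy in (-80,-60,-40,40,60):
    s=Q[(Q[:,1]>yy)&(Q[:,1]<yy+20)&(Q[:,2]>93)&(Q[:,2]<118)&(Q[:,0]>-100)&(Q[:,0]<70)]
    print(yy,np.round(np.percentile(s[:,0],[0,2,98,100]),1))
E
```

```text
t 7.55 tcp box [-74.9   0.6 106.9] F box [-2.47  0.39  1.63] w 0.0221
tool axes in box
 [[-1.  0. -0.]
 [ 0.  1. -0.]
 [ 0. -0. -1.]]
-80 [-51.1 -48.7  56.9  59.2]
-60 [-52.2 -48.3  57.7  58.7]
-40 [-51.9 -50.1  57.2  59.2]
40 [-65.2 -63.   57.1  59.2]
60 [-64.6 -62.2  56.2  58.4]
```

Call:
{"op": "step_arm", "data": {
  "plan": [
    {"dx": -0.004,"dy": 0,"dz": 0,"rx": 0,"ry": 0,"rz": 0,"claw": 0.766},
    {"dx": 0,"dy": 0,"dz": 0,"rx": 0,"ry": 0,"rz": 0,"claw": 0.766},
    {"dx": 0,"dy": 0,"dz": 0,"rx": 0,"ry": 0,"rz": 0,"claw": 0.766}
  ]
}}

```text
time_s: 7.9
ee_pos: [0.401, 0.2557, 0.107]
eef_rot: [3.142, 0.0, -2.695]
force: [-1.5, -0.9, 2.3]
grip_width: 0.0221
grip_force: 0.8
```

Call:
{"op": "step_arm", "data": {
  "plan": [
    {"dx": -0.004,"dy": 0,"dz": 0,"rx": 0,"ry": 0,"rz": 0,"claw": 0.766},
    {"dx": 0,"dy": 0,"dz": 0,"rx": 0,"ry": 0,"rz": 0,"claw": 0.766},
    {"dx": 0,"dy": 0,"dz": 0,"rx": 0,"ry": 0,"rz": 0,"claw": 0.766}
  ]
}}

```text
time_s: 8.2
ee_pos: [0.4014, 0.2559, 0.1069]
eef_rot: [3.142, 0.0, -2.695]
force: [0.0, -0.9, 0.7]
grip_width: 0.022
grip_force: 0.8
```

```bash
python3 -c "
from h import *
st()"
```

```text
t 8.2 tcp box [-74.    0.6 106.9] F box [-0.37 -0.82  0.67] w 0.022
tool axes in box
 [[-1.  0.  0.]
 [ 0.  1.  0.]
 [-0.  0. -1.]]
```

Call:
{"op": "step_arm", "data": {
  "plan": [
    {"dx": -0.004,"dy": 0,"dz": 0,"rx": 0,"ry": 0,"rz": 0,"claw": 0.766},
    {"dx": 0,"dy": 0,"dz": 0,"rx": 0,"ry": 0,"rz": 0,"claw": 0.766},
    {"dx": 0,"dy": 0,"dz": 0,"rx": 0,"ry": 0,"rz": 0,"claw": 0.766}
  ]
}}

```text
time_s: 8.5
ee_pos: [0.4018, 0.2561, 0.107]
eef_rot: [-3.142, 0.0, -2.695]
force: [-0.8, -1.5, 1.2]
grip_width: 0.0218
grip_force: 0.8
```

Call:
{"op": "step_arm", "data": {
  "plan": [
    {"dx": -0.004,"dy": 0,"dz": 0,"rx": 0,"ry": 0,"rz": 0,"claw": 0.766},
    {"dx": 0,"dy": 0,"dz": 0,"rx": 0,"ry": 0,"rz": 0,"claw": 0.766},
    {"dx": 0,"dy": 0,"dz": 0,"rx": 0,"ry": 0,"rz": 0,"claw": 0.766}
  ]
}}

```text
time_s: 8.8
ee_pos: [0.4021, 0.2562, 0.1069]
eef_rot: [-3.142, 0.0, -2.695]
force: [-2.2, -1.4, 2.3]
grip_width: 0.0219
grip_force: 0.8
```

```bash
python3 - <<'E'
from h import *
st()
c=viewer.camera('scene'); save(c,'d.png'); Q=box(cloud(c)).reshape(-1,3); np.save('d.npy',Q)
for yy in (-80,-60,-40,40,60):
    s=Q[(Q[:,1]>yy)&(Q[:,1]<yy+20)&(Q[:,2]>93)&(Q[:,2]<118)&(Q[:,0]>-100)&(Q[:,0]<70)]
    print(yy,np.round(np.percentile(s[:,0],[0,2,98,100]),1))
im=c['img'][140:290,230:350]; cv2.imwrite('pics/d.png',cv2.resize(im,None,fx=4.,fy=4.,interpolation=cv2.INTER_CUBIC)[...,::-1])
E
```

```text
t 8.8 tcp box [-73.2   0.6 106.9] F box [-2.53 -0.3   2.31] w 0.0219
tool axes in box
 [[-1.  0.  0.]
 [ 0.  1. -0.]
 [-0. -0. -1.]]
-80 [-49.2 -46.7  57.   59.1]
-60 [-50.2 -46.6  58.   58.7]
-40 [-50.  -47.9  57.2  59. ]
40 [-63.3 -61.3  56.7  59.3]
60 [-63.8 -60.7  56.2  58.5]
```

View pics/d.png

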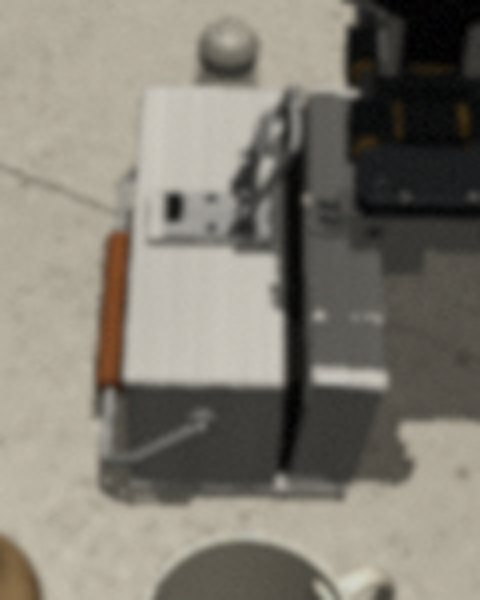

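The lid still stands off the body, with a dark gap at x≈290 in the crop. The latch stands upright and its loop leans forward. I'll check my box origin against the body's front edge, which should be at -16.

```bash
python3 - <<'E'
from h import *
Q=np.load('d.npy'); T=box(np.load('top.npz')['X']).reshape(-1,3)
for n,A in (('scene now',Q),('top start',T)):
  for yy in (-80,40,60):
    s=A[(A[:,1]>yy)&(A[:,1]<yy+20)&(A[:,2]>90)&(A[:,2]<118)&(A[:,0]>-100)&(A[:,0]<70)]
    x=np.sort(s[:,0]); g=np.diff(x)
    i=np.argsort(g)[-2:]; print(n,yy,[(round(x[j],1),round(x[j+1],1)) for j in sorted(i)],x.min().round(1),x.max().round(1))
    l=s[(s[:,0]<-24)]; b=s[s[:,0]>-10]; print(np.median(b[:,2]), np.polyfit(l[:,0],l[:,2],1).round(3))
    hist=np.histogram(x,np.arange(-90,66,4)); print(hist[0])
E
```

```text
scene now -80 [(np.float64(-26.4), np.float64(-18.2)), (np.float64(-11.5), np.float64(-7.3))] -49.2 59.1
104.48918093459662 [ -0.142 100.005]
[ 0  0  0  0  0  0  0  0  0  0  9 15 15 14 11  6  0  6  7  6  1  5 13 14
 14 14 13 15  9 11 13 13 14 14 15 15 13  2]
scene now 40 [(np.float64(-28.6), np.float64(-25.2)), (np.float64(-17.4), np.float64(-15.4))] -63.3 59.3
104.331809901522 [1.30000e-02 1.05574e+02]
[ 0  0  0  0  0  0  9 17 18 17 16 19 20 22 16  6 17 16 17 18 16 19 21 17
 17 15 17 18 18 17 20 20 18 19 19 16 18  5]
scene now 60 [(np.float64(-30.0), np.float64(-25.0)), (np.float64(-17.3), np.float64(-15.4))] -63.8 58.5
104.36556551905252 [1.4000e-02 1.0562e+02]
[ 0  0  0  0  0  0  9 19 16 18 19 17 18 17 26  1 17 17 16 17 18 26 18 18
 17 18 17 17 21 21 17 18 17 17 19 18 18  4]
top start -80 [(np.float64(-50.4), np.float64(-26.9)), (np.float64(44.5), np.float64(45.4))] -83.7 58.8
104.76840814590071 [7.00000e-03 1.05137e+02]
[ 0  9 20 21 17 20 19 19 20 18  0  0  0  0  0  4 21 17 21 17 20 20 19 19
 18 18 18 18 21 18 19 17 19 19 18 18 19  4]
top start 40 [(np.float64(-50.1), np.float64(-26.7)), (np.float64(8.7), np.float64(9.4))] -83.7 58.8
104.68194475960627 [4.30000e-02 1.07624e+02]
[ 0  8 19 21 19 21 19 20 19 21  0  0  0  0  0  5 19 19 21 20 18 20 19 20
 20 19 19 19 20 21 18 20 20 17 20 20 18  6]
top start 60 [(np.float64(-50.0), np.float64(-26.5)), (np.float64(1.7), np.float64(2.4))] -83.9 59.2
104.72921036272177 [4.5000e-02 1.0764e+02]
[ 0  9 19 20 20 20 21 19 21 19  0  0  0  0  0  4 18 20 20 20 20 19 20 20
 20 19 19 19 20 20 19 19 19 20 19 19 19  5]
```

Call:
{"op": "step_arm", "data": {
  "plan": [
    {"dx": -0.004,"dy": 0,"dz": 0,"rx": 0,"ry": 0,"rz": 0,"claw": 0.766},
    {"dx": 0,"dy": 0,"dz": 0,"rx": 0,"ry": 0,"rz": 0,"claw": 0.766},
    {"dx": 0,"dy": 0,"dz": 0,"rx": 0,"ry": 0,"rz": 0,"claw": 0.766}
  ]
}}

```text
time_s: 9.15
ee_pos: [0.4025, 0.2564, 0.107]
eef_rot: [3.142, 0.0, -2.695]
force: [-1.6, -0.7, 1.1]
grip_width: 0.0222
grip_force: 0.8
```

Call:
{"op": "step_arm", "data": {
  "plan": [
    {"dx": -0.004,"dy": 0,"dz": 0,"rx": 0,"ry": 0,"rz": 0,"claw": 0.766},
    {"dx": 0,"dy": 0,"dz": 0,"rx": 0,"ry": 0,"rz": 0,"claw": 0.766},
    {"dx": 0,"dy": 0,"dz": 0,"rx": 0,"ry": 0,"rz": 0,"claw": 0.766}
  ]
}}

```text
time_s: 9.45
ee_pos: [0.4027, 0.2565, 0.1069]
eef_rot: [-3.142, -0.0, -2.695]
force: [-3.5, -2.2, 2.0]
grip_width: 0.0218
grip_force: 1.8
```

```bash
python3 - <<'E'
from h import *
st()
c=viewer.camera('wrist'); A=box(cloud(c)).reshape(-1,3)
for y0,y1 in ((-85,-40),(40,85)):
    s=A[(A[:,1]>y0)&(A[:,1]<y1)&(A[:,2]>92)&(A[:,2]<120)&(A[:,0]>-90)&(A[:,0]<-35)]
    x=s[:,0]; print(len(s),np.percentile(x,[0,1,99,100]).round(1))
    for a in range(-70,-30,5):
        k=s[(x>=a)&(x<a+5)]
        if len(k)>3: print(a,np.median(k[:,2]).round(1),end='; ')
    print()
E
```

```text
t 9.45 tcp box [-72.6   0.6 106.9] F box [-4.07 -0.5   2.  ] w 0.0218
tool axes in box
 [[-1.  0. -0.]
 [ 0.  1. -0.]
 [ 0. -0. -1.]]
1336 [-62.8 -62.6 -45.2 -42.1]
-65 101.6; -60 105.1; -55 105.4; -50 106.1; -45 106.2; 
1358 [-62.8 -62.3 -43.6 -40.4]
-65 101.2; -60 105.0; -55 105.5; -50 105.9; -45 106.2;
```

Call:
{"op": "step_arm", "data": {
  "plan": [
    {"dx": 0.1,"dy": 0,"dz": 0,"rx": 0,"ry": 0,"rz": 0,"claw": 1},
    {"dx": 0.05,"dy": 0,"dz": 0,"rx": 0,"ry": 0,"rz": 0,"claw": 1},
    {"dx": 0,"dy": 0,"dz": -0.4,"rx": 0,"ry": 0,"rz": 0,"claw": 1},
    {"dx": 0,"dy": 0,"dz": -0.4,"rx": 0,"ry": 0,"rz": 0,"claw": 1},
    {"dx": 0,"dy": 0,"dz": -0.4,"rx": 0,"ry": 0,"rz": 0,"claw": 1},
    {"dx": -0.375,"dy": -0.01,"dz": 0,"rx": 0,"ry": 0,"rz": 0,"claw": 1},
    {"dx": -0.375,"dy": 0,"dz": 0,"rx": 0,"ry": 0,"rz": 0,"claw": 1},
    {"dx": -0.375,"dy": 0,"dz": 0,"rx": 0,"ry": 0,"rz": 0,"claw": 1},
    {"dx": 0,"dy": 0,"dz": 0,"rx": 0,"ry": 0,"rz": 0,"claw": 1},
    {"dx": 0,"dy": 0,"dz": 0,"rx": 0,"ry": 0,"rz": 0,"claw": 1}
  ]
}}

```text
time_s: 10.5
ee_pos: [0.4909, 0.2976, 0.2262]
eef_rot: [-3.142, -0.001, -2.695]
force: [-1.0, -0.3, 0.8]
grip_width: 0.0008
grip_force: 0.0
```

```bash
cat >> h.py <<'E'
O=O+.004*np.array([np.cos(YAW),np.sin(YAW)])
E
python3 - <<'E'
from h import *
st()
c=viewer.camera('wrist'); im=c['img']; Q=box(cloud(c)); np.savez('w2.npz',Q=Q); save(c,'e.png')
A=Q.reshape(-1,3); A=A[(A[:,2]>110)&(np.abs(A[:,1])<26)&(A[:,0]<20)&(A[:,0]>-90)]
for z in range(110,200,6):
    s=A[(A[:,2]>=z)&(A[:,2]<z+6)]
    if len(s)>2: print(z,len(s),np.percentile(s[:,0],[0,50,100]).round(1),np.percentile(s[:,1],[0,50,100]).round(1))
E
```

```text
t 10.5 tcp box [ 20.7  -0.5 226.2] F box [-1.03  0.15  0.76] w 0.0008
tool axes in box
 [[-1.     0.001 -0.001]
 [ 0.001  1.    -0.   ]
 [ 0.001 -0.    -1.   ]]
110 1052 [-64.8 -13.1  19.9] [-21.1  -2.5  11.7]
116 73 [-45.4 -38.   17.7] [-17.2  -2.9  12.1]
122 196 [-51.6 -47.2   7.7] [-18.   -2.9  12.9]
128 6 [-3.1 -2.3  4. ] [-16.8   9.4  11.8]
134 80 [-4.5  0.4  3.1] [-23.4 -12.3  18.4]
140 22 [-4.2 -1.5  2.9] [-22.8   8.1  18. ]
146 17 [-6.5 -4.5 -2.9] [-22.2 -18.7  17.4]
152 17 [-9.2 -6.6 -4.9] [-22.8 -18.6  17. ]
158 18 [-11.4  -9.   -7.9] [-22.9 -18.7  17.1]
164 23 [-13.9 -11.3  -4.6] [-23.    9.   17.8]
170 117 [-16.4  -7.3  -4.7] [-23.   -2.7  18. ]
176 134 [-17.5 -10.1  -7.6] [-23.1  -1.9  18.1]
182 291 [-23.8 -21.7 -17.2] [-22.6  -2.6  18.3]
188 110 [-23.4 -21.2 -19.6] [-19.4  -2.2  14.3]
```

View pics/e.png

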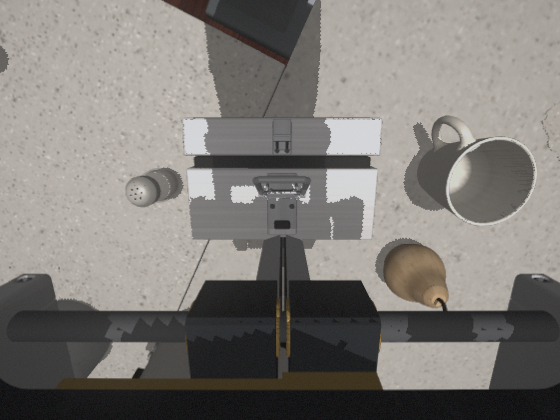

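The view shows the lid on its seal and the hook at (282,135). The upright loop and lever are at (282,185), and the closed fingers are behind them at x≈283, aligned.

Call:
{"op": "step_arm", "data": {
  "plan": [
    {"dx": 0,"dy": -0.01,"dz": 0.3,"rx": 0,"ry": 0,"rz": 0,"claw": 1},
    {"dx": 0,"dy": 0,"dz": 0.29,"rx": 0,"ry": 0,"rz": 0,"claw": 1},
    {"dx": 0.06,"dy": 0,"dz": 0,"rx": 0,"ry": 0,"rz": 0,"claw": 1},
    {"dx": 0.06,"dy": 0,"dz": 0,"rx": 0,"ry": 0,"rz": 0,"claw": 1},
    {"dx": 0.03,"dy": 0,"dz": 0,"rx": 0,"ry": 0,"rz": 0,"claw": 1},
    {"dx": 0.03,"dy": 0,"dz": 0,"rx": 0,"ry": 0,"rz": 0,"claw": 1},
    {"dx": 0,"dy": 0,"dz": 0,"rx": 0,"ry": 0,"rz": 0,"claw": 1}
  ]
}}

```text
time_s: 11.25
ee_pos: [0.4753, 0.2892, 0.1691]
eef_rot: [3.142, 0.002, -2.695]
force: [0.6, 1.2, -0.2]
grip_width: 0.0005
grip_force: 0.0
```

Call:
{"op": "step_arm", "data": {
  "plan": [
    {"dx": 0.015,"dy": 0,"dz": 0,"rx": 0,"ry": 0,"rz": 0,"claw": 1},
    {"dx": 0.015,"dy": 0,"dz": 0,"rx": 0,"ry": 0,"rz": 0,"claw": 1},
    {"dx": 0.01,"dy": 0,"dz": 0,"rx": 0,"ry": 0,"rz": 0,"claw": 1},
    {"dx": 0,"dy": 0,"dz": 0,"rx": 0,"ry": 0,"rz": 0,"claw": 1},
    {"dx": 0,"dy": 0,"dz": 0,"rx": 0,"ry": 0,"rz": 0,"claw": 1}
  ]
}}

```text
time_s: 11.75
ee_pos: [0.4718, 0.2874, 0.1679]
eef_rot: [-3.142, -0.0, -2.695]
force: [-0.6, -0.4, -0.5]
grip_width: 0.0003
grip_force: 0.0
```

```bash
python3 -c "
from h import *
st()"
```

```text
t 11.75 tcp box [ -0.9  -1.5 167.9] F box [-0.71 -0.06 -0.51] w 0.0003
tool axes in box
 [[-1.  0. -0.]
 [ 0.  1. -0.]
 [ 0. -0. -1.]]
```

Call:
{"op": "step_arm", "data": {
  "plan": [
    {"dx": 0.01,"dy": 0,"dz": 0,"rx": 0,"ry": 0,"rz": 0,"claw": 1},
    {"dx": 0.01,"dy": 0,"dz": 0,"rx": 0,"ry": 0,"rz": 0,"claw": 1},
    {"dx": 0.01,"dy": 0,"dz": 0,"rx": 0,"ry": 0,"rz": 0,"claw": 1},
    {"dx": 0.01,"dy": 0,"dz": 0,"rx": 0,"ry": 0,"rz": 0,"claw": 1},
    {"dx": 0,"dy": 0,"dz": 0,"rx": 0,"ry": 0,"rz": 0,"claw": 1}
  ]
}}

```text
time_s: 12.25
ee_pos: [0.4681, 0.2856, 0.168]
eef_rot: [-3.142, 0.0, -2.695]
force: [-1.2, 0.0, -0.3]
grip_width: 0.0005
grip_force: 0.0
```

Call:
{"op": "step_arm", "data": {
  "plan": [
    {"dx": 0.01,"dy": 0,"dz": 0,"rx": 0,"ry": 0,"rz": 0,"claw": 1},
    {"dx": 0,"dy": 0,"dz": 0,"rx": 0,"ry": 0,"rz": 0,"claw": 1},
    {"dx": 0,"dy": 0,"dz": 0,"rx": 0,"ry": 0,"rz": 0,"claw": 1}
  ]
}}

```text
time_s: 12.55
ee_pos: [0.4673, 0.2852, 0.168]
eef_rot: [3.142, 0.0, -2.695]
force: [0.2, 0.1, 0.1]
grip_width: 0.0004
grip_force: 0.0
```

```bash
python3 - <<'E'
from h import *
st()
c=viewer.camera('wrist'); A=box(cloud(c)).reshape(-1,3); A=A[(A[:,2]>110)&(np.abs(A[:,1])<26)&(A[:,0]<20)&(A[:,0]>-90)]
for z in range(116,200,6):
    s=A[(A[:,2]>=z)&(A[:,2]<z+6)]
    if len(s)>2: print(z,len(s),np.percentile(s[:,0],[0,50,100]).round(1),np.percentile(s[:,1],[0,50,100]).round(1))
E
```

```text
t 12.55 tcp box [ -6.   -1.5 168. ] F box [ 0.19 -0.01  0.14] w 0.0004
tool axes in box
 [[-1.  0.  0.]
 [ 0.  1.  0.]
 [-0.  0. -1.]]
116 60 [-47.6 -36.3  -5. ] [-17.6  -4.4  12.3]
122 210 [-51.6 -48.5  -4.2] [-17.4  -2.2  12.2]
128 25 [-9.1 -6.5 -3.4] [-18.9  10.8  13.8]
134 139 [-10.1  -5.6  -2.2] [-23.1 -14.5  18.1]
140 91 [-16.7 -12.1  -8.3] [-23.2 -11.2  18.4]
146 147 [-23.  -16.7 -11.8] [-23.2  -2.9  18.2]
152 237 [-29.4 -17.8 -12.4] [-23.5  -2.2  18.4]
158 349 [-35.  -21.1 -12.6] [-23.2  -2.2  18.3]
164 689 [-43.3 -27.2 -12.6] [-23.4  -2.8  18.2]
170 811 [-46.4 -43.1 -12.7] [-23.3  -2.2  18.3]
176 190 [-15.3 -14.6 -12.7] [-14.7  -2.2   9.8]
182 213 [-15.4 -14.5 -12.6] [-14.8  -2.8   9.8]
188 230 [-15.3 -14.6 -12.5] [-15.1  -2.2  10. ]
194 279 [-15.4 -14.5 -12.6] [-14.9  -2.2  10.1]
```

Call:
{"op": "step_arm", "data": {
  "plan": [
    {"dx": 0.01,"dy": 0,"dz": 0,"rx": 0,"ry": 0,"rz": 0,"claw": 1},
    {"dx": 0,"dy": 0,"dz": 0,"rx": 0,"ry": 0,"rz": 0,"claw": 1},
    {"dx": 0,"dy": 0,"dz": 0,"rx": 0,"ry": 0,"rz": 0,"claw": 1}
  ]
}}

```text
time_s: 12.9
ee_pos: [0.4665, 0.2849, 0.1681]
eef_rot: [-3.142, 0.001, -2.695]
force: [2.8, 2.4, -1.3]
grip_width: 0.0008
grip_force: 1.1
```

Call:
{"op": "step_arm", "data": {
  "plan": [
    {"dx": 0.008,"dy": 0,"dz": 0,"rx": 0,"ry": 0,"rz": 0,"claw": 1},
    {"dx": 0,"dy": 0,"dz": 0,"rx": 0,"ry": 0,"rz": 0,"claw": 1},
    {"dx": 0,"dy": 0,"dz": 0,"rx": 0,"ry": 0,"rz": 0,"claw": 1}
  ]
}}

```text
time_s: 13.2
ee_pos: [0.4661, 0.2847, 0.1682]
eef_rot: [3.142, 0.002, -2.695]
force: [5.3, 2.4, -1.3]
grip_width: 0.0005
grip_force: 2.2
```

Call:
{"op": "step_arm", "data": {
  "plan": [
    {"dx": -0.1,"dy": 0,"dz": 0,"rx": 0,"ry": 0,"rz": 0,"claw": 1},
    {"dx": 0,"dy": 0,"dz": -0.42,"rx": 0,"ry": 0,"rz": 0,"claw": 0.766},
    {"dx": 0.26,"dy": 0,"dz": 0,"rx": 0,"ry": 0,"rz": 0,"claw": 0.766},
    {"dx": 0.26,"dy": 0,"dz": 0,"rx": 0,"ry": 0,"rz": 0,"claw": 0.766},
    {"dx": 0,"dy": 0,"dz": 0,"rx": 0,"ry": 0,"rz": 0,"claw": 0.766},
    {"dx": 0,"dy": 0,"dz": 0,"rx": 0,"ry": 0,"rz": 0,"claw": 0.766},
    {"dx": 0,"dy": 0,"dz": 0,"rx": 0,"ry": 0,"rz": 0,"claw": 0.766}
  ]
}}

```text
time_s: 13.9
ee_pos: [0.4284, 0.2666, 0.2099]
eef_rot: [-3.142, -0.0, -2.695]
force: [0.2, 0.1, -0.4]
grip_width: 0.0219
grip_force: 0.0
```

```bash
python3 - <<'E'
from h import *
st()
c=viewer.camera('scene'); A=box(cloud(c)).reshape(-1,3); A=A[(A[:,2]>110)&(np.abs(A[:,1])<26)&(A[:,0]<20)&(A[:,0]>-90)]
for z in range(116,200,6):
    s=A[(A[:,2]>=z)&(A[:,2]<z+6)]
    if len(s)>2: print(z,len(s),np.percentile(s[:,0],[0,50,100]).round(1),np.percentile(s[:,1],[0,50,100]).round(1))
E
```

```text
t 13.9 tcp box [-49.1  -1.4 209.9] F box [ 0.21 -0.   -0.41] w 0.0219
tool axes in box
 [[-1.     0.001 -0.   ]
 [ 0.001  1.    -0.   ]
 [ 0.    -0.    -1.   ]]
116 49 [-51.6  -3.3  14.1] [-14.1   6.2  15.9]
122 46 [-51.9  -1.    6.8] [-14.8  -0.8  15.6]
128 34 [-10.5  -3.9   1. ] [-18.9   5.7  21.3]
134 54 [-14.2  -6.7  -2.7] [-20.1   2.4  20.8]
140 34 [-19.6 -12.1 -10.2] [-20.2   6.1  22.3]
146 35 [-24.8 -15.7 -13.8] [-21.1   7.9  21.6]
152 31 [-32.  -19.2 -17.3] [-10.1   6.   20.4]
158 43 [-37.1 -26.3 -20.8] [-21.3   0.3  21.7]
164 63 [-44.2 -31.5 -22.5] [-19.1   3.3  21.6]
170 25 [-46.2 -44.4 -27.9] [-4.5  9.1 19.5]
194 3 [-43.7 -41.4 -41.3] [-13.7 -12.6  20.2]
```

Call:
{"op": "step_arm", "data": {
  "plan": [
    {"dx": 0,"dy": 0,"dz": 0.2,"rx": 0,"ry": 0,"rz": 0,"claw": 0.766},
    {"dx": 0.02,"dy": 0,"dz": 0.1,"rx": 0,"ry": 0,"rz": 0,"claw": 0.766},
    {"dx": 0.04,"dy": 0,"dz": 0.1,"rx": 0,"ry": 0,"rz": 0,"claw": 0.766},
    {"dx": 0.05,"dy": 0,"dz": 0.1,"rx": 0,"ry": 0,"rz": 0,"claw": 0.766},
    {"dx": 0,"dy": 0,"dz": 0.08,"rx": 0,"ry": 0,"rz": 0,"claw": 0.766},
    {"dx": 0,"dy": 0,"dz": 0.06,"rx": 0,"ry": 0,"rz": 0,"claw": 0.766},
    {"dx": 0,"dy": 0,"dz": 0,"rx": 0,"ry": 0,"rz": 0,"claw": 0.766},
    {"dx": 0,"dy": 0,"dz": 0,"rx": 0,"ry": 0,"rz": 0,"claw": 0.766}
  ]
}}

```text
time_s: 14.75
ee_pos: [0.418, 0.2617, 0.1462]
eef_rot: [3.142, 0.0, -2.695]
force: [-0.1, 0.1, 0.9]
grip_width: 0.0221
grip_force: 0.0
```

```bash
cat >> h.py <<'E'
def latch(cam='scene'):
    c=viewer.camera(cam); A=box(cloud(c)).reshape(-1,3); A=A[(A[:,2]>110)&(np.abs(A[:,1])<26)&(A[:,0]<20)&(A[:,0]>-90)]
    for z in range(112,182,5):
        s=A[(A[:,2]>=z)&(A[:,2]<z+5)]
        if len(s)>2: print(z,len(s),np.percentile(s[:,0],[0,50,100]).round(1),np.percentile(s[:,1],[0,50,100]).round(1))
    return c
E
python3 - <<'E'
from h import *
st(); c=latch()
im=c['img'][140:260,240:360]; cv2.imwrite('pics/f.png',cv2.resize(im,None,fx=5.,fy=5.,interpolation=cv2.INTER_CUBIC)[...,::-1])
E
```

```text
t 14.75 tcp box [-60.5  -1.4 146.2] F box [-0.02  0.16  0.92] w 0.0221
tool axes in box
 [[-1.  0.  0.]
 [ 0.  1.  0.]
 [-0.  0. -1.]]
112 118 [-58.3   4.6  19.9] [-14.    0.5  16.6]
117 26 [-51.7  -4.3   6.7] [-13.3   3.   16. ]
122 67 [-62.7  -1.3   6.8] [-16.1   3.7  21.9]
127 78 [-60.5 -28.2   2.6] [-20.8  18.5  22.2]
132 61 [-31.5  -6.6  -1. ] [-20.6  10.7  21.7]
137 35 [-68.4 -10.3  -4.6] [-10.1   9.6  24. ]
142 34 [-70.2 -51.4 -10.2] [-10.6  20.7  24.3]
147 39 [-69.8 -51.3 -13.7] [-8.4 17.8 24.3]
152 35 [-69.3 -21.  -17.4] [-10.7  11.3  24.1]
157 32 [-68.8 -37.5 -19.1] [-10.   16.4  25.2]
162 36 [-31.9 -26.2 -22.6] [-9.9  1.6 11.8]
167 14 [-31.9 -29.9 -27.9] [-10.   -0.2  11.4]
```

View pics/f.png

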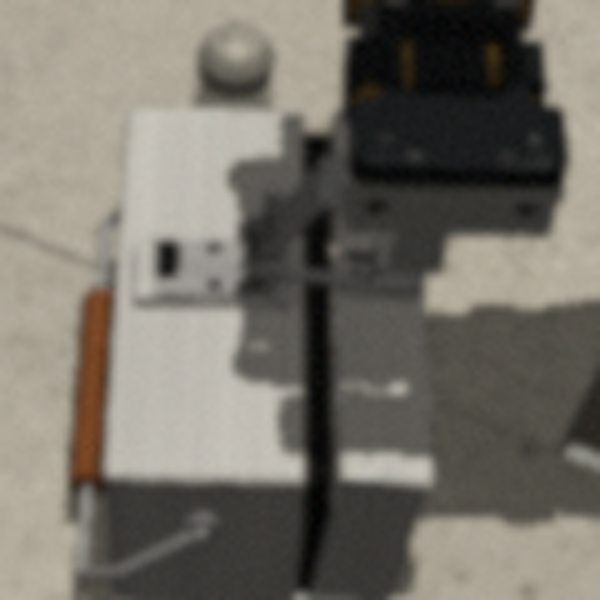

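The scene crop shows the fingers at about (380,230) over the lid, pressing the loop forward and down. The bar now reads (-61,126), in front of the hook.

Call:
{"op": "step_arm", "data": {
  "plan": [
    {"dx": 0,"dy": 0,"dz": 0.05,"rx": 0,"ry": 0,"rz": 0,"claw": 0.766},
    {"dx": 0,"dy": 0,"dz": 0.03,"rx": 0,"ry": 0,"rz": 0,"claw": 0.766},
    {"dx": 0,"dy": 0,"dz": 0.01,"rx": 0,"ry": 0,"rz": 0,"claw": 0.766},
    {"dx": 0,"dy": 0,"dz": 0,"rx": 0,"ry": 0,"rz": 0,"claw": 0.766},
    {"dx": 0,"dy": 0,"dz": 0,"rx": 0,"ry": 0,"rz": 0,"claw": 0.766}
  ]
}}

```text
time_s: 15.3
ee_pos: [0.4179, 0.2616, 0.137]
eef_rot: [3.142, 0.0, -2.695]
force: [-0.7, 0.6, 0.2]
grip_width: 0.0222
grip_force: 0.0
```

Call:
{"op": "step_arm", "data": {
  "plan": [
    {"dx": 0,"dy": 0,"dz": 0.01,"rx": 0,"ry": 0,"rz": 0,"claw": 0.766},
    {"dx": 0,"dy": 0,"dz": 0,"rx": 0,"ry": 0,"rz": 0,"claw": 0.766},
    {"dx": 0,"dy": 0,"dz": 0,"rx": 0,"ry": 0,"rz": 0,"claw": 0.766}
  ]
}}

```text
time_s: 15.6
ee_pos: [0.4179, 0.2616, 0.136]
eef_rot: [3.142, 0.0, -2.695]
force: [0.5, 0.3, -0.0]
grip_width: 0.0219
grip_force: 0.0
```

Call:
{"op": "step_arm", "data": {
  "plan": [
    {"dx": 0,"dy": 0,"dz": 0.005,"rx": 0,"ry": 0,"rz": 0,"claw": 0.766},
    {"dx": 0,"dy": 0,"dz": 0,"rx": 0,"ry": 0,"rz": 0,"claw": 0.766},
    {"dx": 0,"dy": 0,"dz": 0,"rx": 0,"ry": 0,"rz": 0,"claw": 0.766}
  ]
}}

```text
time_s: 15.9
ee_pos: [0.4179, 0.2616, 0.1355]
eef_rot: [3.142, 0.0, -2.695]
force: [1.9, 0.3, 0.4]
grip_width: 0.0219
grip_force: 0.2
```

Call:
{"op": "step_arm", "data": {
  "plan": [
    {"dx": 0,"dy": 0,"dz": 0.005,"rx": 0,"ry": 0,"rz": 0,"claw": 0.766},
    {"dx": 0,"dy": 0,"dz": 0,"rx": 0,"ry": 0,"rz": 0,"claw": 0.766},
    {"dx": 0,"dy": 0,"dz": 0,"rx": 0,"ry": 0,"rz": 0,"claw": 0.766}
  ]
}}

```text
time_s: 16.2
ee_pos: [0.418, 0.2616, 0.1351]
eef_rot: [3.142, 0.0, -2.695]
force: [-0.7, -0.6, 3.5]
grip_width: 0.0217
grip_force: 1.8
```

```bash
python3 - <<'E'
from h import *
st(); latch(); st()
E
```

```text
t 16.2 tcp box [-60.6  -1.4 135.1] F box [-0.89 -0.23  3.5 ] w 0.0217
tool axes in box
 [[-1.  0.  0.]
 [ 0.  1.  0.]
 [-0.  0. -1.]]
112 135 [-59.4   2.6  20. ] [-13.7   2.   21.1]
117 49 [-59.4 -45.5   6.8] [-18.7  15.   21.2]
122 68 [-70.  -25.5   6.8] [-20.5   9.9  21.6]
127 54 [-69.4 -22.1   4.5] [-17.3  20.2  23.4]
132 76 [-69.1  -6.7  -0.8] [-20.   11.6  24.1]
137 38 [-68.6 -10.3  -4.6] [-10.4  10.9  24.5]
142 36 [-70.3 -52.3 -12. ] [-9.9 20.6 25. ]
147 19 [-66.  -15.6 -13.8] [-10.    1.5  23.9]
152 17 [-19.2 -19.1 -17.3] [-10.2  -0.9  10.4]
157 14 [-22.8 -20.9 -20.8] [-10.    3.3  11.7]
162 39 [-31.8 -26.2 -22.5] [-10.    1.7  12.6]
167 15 [-31.8 -29.9 -27.9] [-9.1  1.9 11.4]
t 16.25 tcp box [-60.7  -1.4 135.1] F box [0.34 0.01 4.49] w 0.0221
tool axes in box
 [[-1.  0.  0.]
 [ 0.  1.  0.]
 [-0.  0. -1.]]
```

Call:
{"op": "step_arm", "data": {
  "plan": [
    {"dx": 0,"dy": 0,"dz": -0.06,"rx": 0,"ry": 0,"rz": 0,"claw": 0.766},
    {"dx": 0.1,"dy": 0,"dz": 0,"rx": 0,"ry": 0,"rz": 0,"claw": 0.766},
    {"dx": 0.06,"dy": 0,"dz": 0,"rx": 0,"ry": 0,"rz": 0,"claw": 0.766},
    {"dx": 0,"dy": 0,"dz": 0,"rx": 0,"ry": 0,"rz": 0,"claw": 0.766},
    {"dx": 0,"dy": 0,"dz": 0.08,"rx": 0,"ry": 0,"rz": 0,"claw": 0.766},
    {"dx": 0,"dy": 0,"dz": 0.06,"rx": 0,"ry": 0,"rz": 0,"claw": 0.766},
    {"dx": 0,"dy": 0,"dz": 0,"rx": 0,"ry": 0,"rz": 0,"claw": 0.766},
    {"dx": 0,"dy": 0,"dz": 0,"rx": 0,"ry": 0,"rz": 0,"claw": 0.766}
  ]
}}

```text
time_s: 17.05
ee_pos: [0.4034, 0.2546, 0.1266]
eef_rot: [-3.142, -0.001, -2.695]
force: [0.2, 0.3, -0.9]
grip_width: 0.0219
grip_force: 0.0
```

```bash
python3 - <<'E'
from h import *
st(); c=latch('wrist')
im=c['img'][80:260,180:400]; cv2.imwrite('pics/g.png',cv2.resize(im,None,fx=3.,fy=3.,interpolation=cv2.INTER_CUBIC)[...,::-1])
E
```

```text
t 17.05 tcp box [-76.8  -1.4 126.6] F box [ 0.28  0.18 -0.88] w 0.0219
tool axes in box
 [[-1.     0.    -0.001]
 [ 0.     1.    -0.   ]
 [ 0.001 -0.    -1.   ]]
112 1113 [-85.9 -39.    7.1] [-22.6  -2.3  17. ]
117 483 [-85.9 -58.1   1. ] [-25.2  -2.2  20.1]
122 535 [-86.1 -49.    5.6] [-25.3  -2.9  20.3]
127 325 [-85.9 -18.1   5. ] [-25.3  -2.3  20.7]
132 634 [-86.   -9.7  -1.9] [-25.4  -2.9  20.7]
137 334 [-85.9 -82.6  -3.6] [-25.5  -3.2  20.5]
142 295 [-86.1 -84.7 -11.7] [-25.5  -2.9  20.6]
147 356 [-86.1 -84.  -14.9] [-25.5  -1.7  20.6]
152 347 [-86.  -84.8 -17.1] [-25.6  -4.   20.9]
157 304 [-86.1 -85.2 -21.1] [-25.6   4.2  20.8]
162 335 [-86.3 -85.1 -28.7] [-25.7   1.4  20.8]
167 536 [-86.5 -75.9 -27.6] [-25.6  -2.8  20.7]
172 245 [-86.2 -85.1 -73.9] [-21.1 -13.3  16.2]
177 324 [-86.3 -84.3 -76. ] [-20.  -13.4  15.1]
```

View pics/g.png

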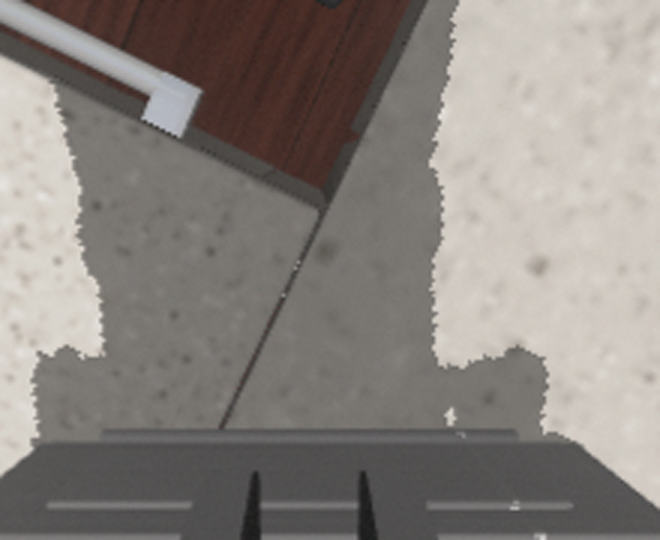

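The crop shows only the lid front (430–540) with the finger shadow marks at about (250,510) and (365,510). The bar lies on the boss at x≈-58 according to the depth data, so I'll push it back.

Call:
{"op": "step_arm", "data": {
  "plan": [
    {"dx": -0.03,"dy": 0,"dz": 0,"rx": 0,"ry": 0,"rz": 0,"claw": 0.766},
    {"dx": -0.03,"dy": 0,"dz": 0,"rx": 0,"ry": 0,"rz": 0,"claw": 0.766},
    {"dx": -0.01,"dy": 0,"dz": 0,"rx": 0,"ry": 0,"rz": 0,"claw": 0.766},
    {"dx": -0.01,"dy": 0,"dz": 0,"rx": 0,"ry": 0,"rz": 0,"claw": 0.766},
    {"dx": -0.01,"dy": 0,"dz": 0,"rx": 0,"ry": 0,"rz": 0,"claw": 0.766},
    {"dx": -0.01,"dy": 0,"dz": 0,"rx": 0,"ry": 0,"rz": 0,"claw": 0.766},
    {"dx": 0,"dy": 0,"dz": 0,"rx": 0,"ry": 0,"rz": 0,"claw": 0.766},
    {"dx": 0,"dy": 0,"dz": 0,"rx": 0,"ry": 0,"rz": 0,"claw": 0.766}
  ]
}}

```text
time_s: 17.9
ee_pos: [0.4124, 0.259, 0.127]
eef_rot: [-3.142, 0.0, -2.695]
force: [-3.8, -1.3, 2.8]
grip_width: 0.0221
grip_force: 1.9
```

```bash
python3 - <<'E'
from h import *
st(); latch('scene')
E
```

```text
t 17.9 tcp box [-66.8  -1.4 127. ] F box [-3.98  0.47  2.83] w 0.0221
tool axes in box
 [[-1.  0.  0.]
 [ 0.  1. -0.]
 [-0. -0. -1.]]
112 131 [-58.3  -3.5  19.9] [-14.5   5.2  20.1]
117 62 [-76.2 -45.7   6.7] [-18.7  15.8  24.3]
122 69 [-75.9 -33.9   6.8] [-19.4  18.1  24.4]
127 66 [-75.5 -21.4   3. ] [-20.1  18.2  24. ]
132 61 [-75.   -6.7   0.9] [-19.5  18.9  23.8]
137 28 [-76.3  -4.6  -0.7] [-20.6   7.5  23.6]
142 10 [-8.3 -6.3 -6.2] [-7.7  2.4 11.4]
147 11 [-9.9 -8.1 -8. ] [-10.1   4.7  11.7]
152 10 [-9.8 -9.8 -9.7] [-9.9  2.6 12.7]
157 13 [-13.4 -11.5 -11.4] [-11.3   4.7  11.8]
162 14 [-16.8 -13.2 -13.1] [-10.1   2.9  10.5]
167 19 [-18.5 -16.7 -14.9] [-11.3   1.6  10.1]
172 17 [-20.3 -20.2 -18.3] [-9.3  0.7 13.2]
```

Call:
{"op": "step_arm", "data": {
  "plan": [
    {"dx": 0,"dy": 0,"dz": -0.006,"rx": 0,"ry": 0,"rz": 0,"claw": 0.766},
    {"dx": 0,"dy": 0,"dz": 0,"rx": 0,"ry": 0,"rz": 0,"claw": 0.766},
    {"dx": 0,"dy": 0,"dz": 0,"rx": 0,"ry": 0,"rz": 0,"claw": 0.766}
  ]
}}

```text
time_s: 18.25
ee_pos: [0.4125, 0.259, 0.1275]
eef_rot: [3.142, 0.0, -2.695]
force: [-0.9, -1.3, -0.3]
grip_width: 0.0214
grip_force: 0.5
```

Call:
{"op": "step_arm", "data": {
  "plan": [
    {"dx": -0.005,"dy": 0,"dz": -0.002,"rx": 0,"ry": 0,"rz": 0,"claw": 0.766},
    {"dx": -0.005,"dy": 0,"dz": -0.002,"rx": 0,"ry": 0,"rz": 0,"claw": 0.766},
    {"dx": 0,"dy": 0,"dz": 0,"rx": 0,"ry": 0,"rz": 0,"claw": 0.766},
    {"dx": 0,"dy": 0,"dz": 0,"rx": 0,"ry": 0,"rz": 0,"claw": 0.766}
  ]
}}

```text
time_s: 18.65
ee_pos: [0.4134, 0.2594, 0.128]
eef_rot: [-3.142, 0.0, -2.695]
force: [-0.5, -0.8, -0.6]
grip_width: 0.0221
grip_force: 0.4
```

```bash
python3 - <<'E'
from h import *
st()
E
```

```text
t 18.65 tcp box [-65.7  -1.4 128. ] F box [-0.83 -0.47 -0.61] w 0.0221
tool axes in box
 [[-1.  0.  0.]
 [ 0.  1. -0.]
 [-0. -0. -1.]]
```

Call:
{"op": "step_arm", "data": {
  "plan": [
    {"dx": -0.01,"dy": 0,"dz": -0.002,"rx": 0,"ry": 0,"rz": 0,"claw": 0.766},
    {"dx": -0.01,"dy": 0,"dz": -0.002,"rx": 0,"ry": 0,"rz": 0,"claw": 0.766},
    {"dx": 0,"dy": 0,"dz": 0,"rx": 0,"ry": 0,"rz": 0,"claw": 0.766},
    {"dx": 0,"dy": 0,"dz": 0,"rx": 0,"ry": 0,"rz": 0,"claw": 0.766}
  ]
}}

```text
time_s: 19.05
ee_pos: [0.4153, 0.2603, 0.1284]
eef_rot: [3.142, 0.0, -2.695]
force: [-0.3, -0.6, -0.3]
grip_width: 0.0222
grip_force: 0.2
```

Call:
{"op": "step_arm", "data": {
  "plan": [
    {"dx": -0.01,"dy": 0,"dz": -0.002,"rx": 0,"ry": 0,"rz": 0,"claw": 0.766},
    {"dx": 0,"dy": 0,"dz": 0,"rx": 0,"ry": 0,"rz": 0,"claw": 0.766},
    {"dx": 0,"dy": 0,"dz": 0,"rx": 0,"ry": 0,"rz": 0,"claw": 0.766}
  ]
}}

```text
time_s: 19.35
ee_pos: [0.4161, 0.2607, 0.1286]
eef_rot: [-3.142, 0.0, -2.695]
force: [-1.2, -0.7, 0.1]
grip_width: 0.0219
grip_force: 0.3
```

```bash
python3 - <<'E'
from h import *
st(); latch()
E
```

```text
t 19.35 tcp box [-62.7  -1.4 128.6] F box [-1.38 -0.13  0.05] w 0.0219
tool axes in box
 [[-1.  0.  0.]
 [ 0.  1. -0.]
 [-0. -0. -1.]]
112 130 [-54.4  -3.3  20. ] [-14.8   1.7  16.2]
117 50 [-62.7 -43.7   6.8] [-16.4  14.7  22. ]
122 72 [-72.1 -31.2   6.8] [-20.8  16.6  24.8]
127 59 [-71.2 -20.3   5. ] [-21.6  20.   24.7]
132 61 [-70.8  -4.9   5. ] [-21.7  18.6  24. ]
137 39 [-72.3  -1.    5.1] [-16.9  20.   24.2]
142 6 [-0.7  0.2  1.2] [-0.9  6.5 11.8]
147 5 [-0.5 -0.5  1.3] [-6.7 -3.7 12.2]
157 3 [1.4 1.5 1.5] [10.1 12.7 12.8]
167 5 [1.7 1.8 2. ] [-10.9   5.2  10.5]
172 21 [-1.8  0.1  2. ] [-10.9   1.   11.6]
177 4 [-1.7 -1.7 -1.6] [-3.8  1.6  9. ]
```

Call:
{"op": "step_arm", "data": {
  "plan": [
    {"dx": -0.005,"dy": 0,"dz": -0.001,"rx": 0,"ry": 0,"rz": 0,"claw": 0.766},
    {"dx": -0.005,"dy": 0,"dz": -0.001,"rx": 0,"ry": 0,"rz": 0,"claw": 0.766},
    {"dx": 0,"dy": 0,"dz": 0,"rx": 0,"ry": 0,"rz": 0,"claw": 0.766},
    {"dx": 0,"dy": 0,"dz": 0,"rx": 0,"ry": 0,"rz": 0,"claw": 0.766}
  ]
}}

```text
time_s: 19.8
ee_pos: [0.4167, 0.261, 0.1286]
eef_rot: [-3.142, -0.001, -2.695]
force: [-4.1, -2.0, -0.3]
grip_width: 0.0221
grip_force: 1.8
```

Call:
{"op": "step_arm", "data": {
  "plan": [
    {"dx": -0.005,"dy": 0,"dz": -0.001,"rx": 0,"ry": 0,"rz": 0,"claw": 0.766},
    {"dx": 0,"dy": 0,"dz": 0,"rx": 0,"ry": 0,"rz": 0,"claw": 0.766},
    {"dx": 0,"dy": 0,"dz": 0,"rx": 0,"ry": 0,"rz": 0,"claw": 0.766}
  ]
}}

```text
time_s: 20.1
ee_pos: [0.4171, 0.2612, 0.1286]
eef_rot: [-3.142, -0.001, -2.695]
force: [-5.0, -2.5, -1.0]
grip_width: 0.0224
grip_force: 2.6
```

```bash
python3 - <<'E'
from h import *
st()
E
```

```text
t 20.1 tcp box [-61.6  -1.4 128.6] F box [-5.58 -0.04 -1.04] w 0.0224
tool axes in box
 [[-1.     0.    -0.001]
 [ 0.     1.    -0.   ]
 [ 0.001 -0.    -1.   ]]
```

Firm contact at 5.6 N, with the bar about 3 mm past where the lip's front face would block it. Now I retract and go over to the front face of the lever.

Call:
{"op": "step_arm", "data": {
  "plan": [
    {"dx": 0.05,"dy": 0,"dz": 0,"rx": 0,"ry": 0,"rz": 0,"claw": 0.766},
    {"dx": 0.08,"dy": 0,"dz": 0,"rx": 0,"ry": 0,"rz": 0,"claw": 0.766},
    {"dx": 0,"dy": 0,"dz": -0.43,"rx": 0,"ry": 0,"rz": 0,"claw": 0.766},
    {"dx": 0,"dy": 0,"dz": -0.43,"rx": 0,"ry": 0,"rz": 0,"claw": 1},
    {"dx": -0.26,"dy": 0,"dz": 0,"rx": 0,"ry": 0,"rz": 0,"claw": 1},
    {"dx": -0.26,"dy": 0,"dz": 0,"rx": 0,"ry": 0,"rz": 0,"claw": 1},
    {"dx": 0,"dy": 0,"dz": 0,"rx": 0,"ry": 0,"rz": 0,"claw": 1},
    {"dx": 0,"dy": 0,"dz": 0,"rx": 0,"ry": 0,"rz": 0,"claw": 1}
  ]
}}

```text
time_s: 20.9
ee_pos: [0.4522, 0.278, 0.2146]
eef_rot: [-3.142, -0.0, -2.695]
force: [1.0, 0.4, 0.4]
grip_width: 0.0005
grip_force: 0.0
```

```bash
python3 - <<'E'
from h import *
st(); latch(); c=latch('wrist')
im=c['img'][80:260,180:400]; cv2.imwrite('pics/i.png',cv2.resize(im,None,fx=3.,fy=3.,interpolation=cv2.INTER_CUBIC)[...,::-1])
E
```

```text
t 20.9 tcp box [-22.7  -1.5 214.6] F box [ 1.07 -0.09  0.36] w 0.0005
tool axes in box
 [[-1.  0. -0.]
 [ 0.  1. -0.]
 [ 0. -0. -1.]]
112 163 [-64.4  -9.2  19.9] [-17.1   0.2  16. ]
117 69 [-52.3 -45.9   6.7] [-19.3   7.4  21.7]
122 73 [-51.9 -31.9   6.8] [-19.8  -0.9  20.8]
127 42 [-27.9 -14.6   4.9] [-20.9  17.1  21.6]
132 47 [-14.4  -0.9   5.1] [-19.6  10.   21.4]
137 20 [-1.   0.9  5.1] [-20.2   9.3  20. ]
152 4 [1.3 2.3 3.3] [10.9 11.  11.5]
157 4 [1.5 2.4 3.4] [ 9.7 10.6 11.4]
162 3 [1.6 1.6 3.4] [9.3 9.3 9.8]
167 9 [1.7 3.7 3.8] [-8.4  5.3 11.6]
172 17 [0.  1.9 3.7] [-11.2   3.   11.8]
177 5 [0.1 0.2 0.3] [-9.4  4.  10.6]
112 802 [-64.9 -35.5   2.1] [-17.6  -2.6  15.2]
117 255 [-52.2 -48.7  -1.7] [-23.1  -2.1  17.9]
122 330 [-51.2 -39.2  -0.6] [-23.   -2.2  17.7]
127 183 [-30.9 -20.   -2.1] [-22.9  11.6  17.7]
132 129 [-16.5  -7.2   6.1] [-22.9 -19.2  17.6]
137 45 [-1.6  0.8  5.5] [-23.6  15.6  18.3]
```

View pics/i.png

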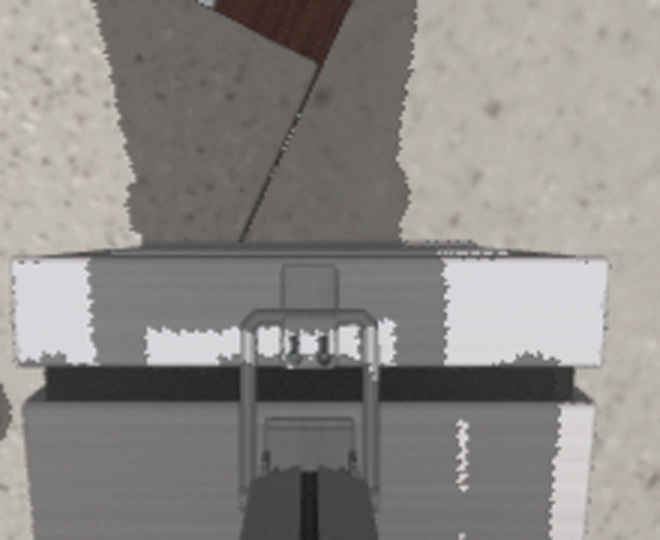

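The crop shows the loop's bar at row ≈318, tucked at the hook lip (310,335), with the lever upright below. Now the lever.

Call:
{"op": "step_arm", "data": {
  "plan": [
    {"dx": 0,"dy": 0,"dz": 0.31,"rx": 0,"ry": 0,"rz": 0,"claw": 1},
    {"dx": -0.08,"dy": 0,"dz": 0,"rx": 0,"ry": 0,"rz": 0,"claw": 1},
    {"dx": -0.05,"dy": 0,"dz": 0,"rx": 0,"ry": 0,"rz": 0,"claw": 1},
    {"dx": -0.03,"dy": 0,"dz": 0,"rx": 0,"ry": 0,"rz": 0,"claw": 1},
    {"dx": -0.03,"dy": 0,"dz": 0.005,"rx": 0,"ry": 0,"rz": 0,"claw": 1},
    {"dx": -0.03,"dy": 0,"dz": 0.01,"rx": 0,"ry": 0,"rz": 0,"claw": 1},
    {"dx": 0,"dy": 0,"dz": 0,"rx": 0,"ry": 0,"rz": 0,"claw": 1},
    {"dx": 0,"dy": 0,"dz": 0,"rx": 0,"ry": 0,"rz": 0,"claw": 1}
  ]
}}

```text
time_s: 21.8
ee_pos: [0.4724, 0.2877, 0.1826]
eef_rot: [-3.142, 0.0, -2.695]
force: [-1.7, -0.4, 2.6]
grip_width: 0.0008
grip_force: 1.3
```

```bash
cat >> h.py <<'E'
def back():
    A=box(cloud(viewer.camera('scene'))).reshape(-1,3)
    for yy in (-70,-30,20,50):
        s=A[(A[:,1]>yy)&(A[:,1]<yy+20)&(A[:,2]>96)&(A[:,2]<112)&(A[:,0]>-100)&(A[:,0]<90)]
        print(yy,s[:,0].min().round(1),s[:,0].max().round(1),np.median(s[:,2]).round(1),end=' | ')
    print()
E
python3 - <<'E'
from h import *
st(); back()
E
```

```text
t 21.8 tcp box [ -0.2  -1.4 182.6] F box [-1.72  0.43  2.58] w 0.0008
tool axes in box
 [[-1.  0.  0.]
 [ 0.  1. -0.]
 [-0. -0. -1.]]
-70 -65.3 55.2 104.3 | -30 -66.0 55.0 104.5 | 20 -66.2 54.5 104.4 | 50 -65.0 54.9 104.4 |
```

Call:
{"op": "step_arm", "data": {
  "plan": [
    {"dx": -0.026,"dy": 0,"dz": 0.013,"rx": 0,"ry": 0,"rz": 0,"claw": 1},
    {"dx": -0.02,"dy": 0,"dz": 0.01,"rx": 0,"ry": 0,"rz": 0,"claw": 1},
    {"dx": -0.02,"dy": 0,"dz": 0.01,"rx": 0,"ry": 0,"rz": 0,"claw": 1},
    {"dx": -0.02,"dy": 0,"dz": 0.01,"rx": 0,"ry": 0,"rz": 0,"claw": 1},
    {"dx": -0.02,"dy": 0,"dz": 0.01,"rx": 0,"ry": 0,"rz": 0,"claw": 1},
    {"dx": 0,"dy": 0,"dz": 0,"rx": 0,"ry": 0,"rz": 0,"claw": 1}
  ]
}}

```text
time_s: 22.45
ee_pos: [0.4824, 0.2925, 0.1774]
eef_rot: [3.142, 0.001, -2.695]
force: [-3.4, -1.9, 7.6]
grip_width: 0.0007
grip_force: 3.3
```

```bash
python3 - <<'E'
from h import *
st(); back(); latch()
E
```

```text
t 22.45 tcp box [ 10.8  -1.4 177.4] F box [-3.91 -0.21  7.63] w 0.0007
tool axes in box
 [[-1.     0.     0.001]
 [ 0.     1.     0.   ]
 [-0.001  0.    -1.   ]]
-70 -63.4 55.2 104.7 | -30 -64.1 55.2 104.7 | 20 -64.1 54.6 104.4 | 50 -63.1 55.0 104.4 | 
112 150 [-62.2 -12.2  19.9] [-17.3   0.8  15.4]
117 69 [-48.1 -42.1   6.3] [-19.7   9.6  21.9]
122 85 [-48.  -24.5   1. ] [-20.7  -4.5  21. ]
127 61 [-20.3  -4.9  10.2] [-20.3   2.3  21.3]
132 51 [-6.6  5.  12.4] [-20.3  10.   21.5]
137 18 [ 4.6  8.6 10.5] [-15.4   4.7  20.3]
142 13 [ 8.9 10.8 14.4] [-9.4  2.9 11.1]
147 13 [12.5 12.8 14.7] [-4.9  2.9 12.4]
152 9 [14.5 16.5 18.2] [ 0.7  8.2 12.3]
157 3 [18.3 18.3 18.4] [4.7 5.8 9.1]
167 10 [ 1.7 10.  18.3] [ 9.9 11.8 13.1]
172 20 [ 1.8 10.1 18.3] [10.3 11.8 12.9]
177 19 [ 1.9  9.3 18.4] [ 9.9 11.5 14.2]
```

Call:
{"op": "step_arm", "data": {
  "plan": [
    {"dx": -0.02,"dy": 0,"dz": 0.017,"rx": 0,"ry": 0,"rz": 0,"claw": 1},
    {"dx": -0.02,"dy": 0,"dz": 0.017,"rx": 0,"ry": 0,"rz": 0,"claw": 1},
    {"dx": -0.02,"dy": 0,"dz": 0.017,"rx": 0,"ry": 0,"rz": 0,"claw": 1},
    {"dx": -0.018,"dy": 0,"dz": 0.021,"rx": 0,"ry": 0,"rz": 0,"claw": 1},
    {"dx": -0.018,"dy": 0,"dz": 0.021,"rx": 0,"ry": 0,"rz": 0,"claw": 1},
    {"dx": -0.018,"dy": 0,"dz": 0.021,"rx": 0,"ry": 0,"rz": 0,"claw": 1},
    {"dx": 0,"dy": 0,"dz": 0,"rx": 0,"ry": 0,"rz": 0,"claw": 1}
  ]
}}

```text
time_s: 23.25
ee_pos: [0.4932, 0.2977, 0.1665]
eef_rot: [3.141, 0.003, -2.695]
force: [-0.2, -0.9, 8.2]
grip_width: 0.0004
grip_force: 3.5
```

```bash
python3 - <<'E'
from h import *
st(); back()
E
```

```text
t 23.25 tcp box [ 22.8  -1.5 166.5] F box [-0.57 -0.73  8.18] w 0.0004
tool axes in box
 [[-1.     0.001  0.003]
 [ 0.001  1.     0.   ]
 [-0.003  0.    -1.   ]]
-70 -61.3 54.3 104.7 | -30 -61.9 55.3 104.5 | 20 -62.1 54.6 104.4 | 50 -61.1 54.9 104.4 |
```

Excellent; continue to (28.9,151.4).

Call:
{"op": "step_arm", "data": {
  "plan": [
    {"dx": -0.013,"dy": 0,"dz": 0.025,"rx": 0,"ry": 0,"rz": 0,"claw": 1},
    {"dx": -0.013,"dy": 0,"dz": 0.025,"rx": 0,"ry": 0,"rz": 0,"claw": 1},
    {"dx": -0.012,"dy": 0,"dz": 0.025,"rx": 0,"ry": 0,"rz": 0,"claw": 1},
    {"dx": -0.01,"dy": 0,"dz": 0.025,"rx": 0,"ry": 0,"rz": 0,"claw": 1},
    {"dx": -0.008,"dy": 0,"dz": 0.025,"rx": 0,"ry": 0,"rz": 0,"claw": 1},
    {"dx": -0.006,"dy": 0,"dz": 0.025,"rx": 0,"ry": 0,"rz": 0,"claw": 1},
    {"dx": 0,"dy": 0,"dz": 0,"rx": 0,"ry": 0,"rz": 0,"claw": 1}
  ]
}}

```text
time_s: 24.0
ee_pos: [0.4983, 0.3001, 0.1505]
eef_rot: [3.142, 0.001, -2.695]
force: [1.0, -0.1, 2.2]
grip_width: 0.0007
grip_force: 1.1
```

Call:
{"op": "step_arm", "data": {
  "plan": [
    {"dx": -0.005,"dy": 0,"dz": 0.02,"rx": 0,"ry": 0,"rz": 0,"claw": 1},
    {"dx": -0.003,"dy": 0,"dz": 0.02,"rx": 0,"ry": 0,"rz": 0,"claw": 1},
    {"dx": 0,"dy": 0,"dz": 0.015,"rx": 0,"ry": 0,"rz": 0,"claw": 1},
    {"dx": 0,"dy": 0,"dz": 0.01,"rx": 0,"ry": 0,"rz": 0,"claw": 1},
    {"dx": 0,"dy": 0,"dz": 0,"rx": 0,"ry": 0,"rz": 0,"claw": 1}
  ]
}}

```text
time_s: 24.5
ee_pos: [0.4983, 0.3001, 0.1437]
eef_rot: [-3.142, -0.001, -2.695]
force: [-0.5, -0.1, -0.3]
grip_width: 0.0003
grip_force: 0.0
```

```bash
python3 - <<'E'
from h import *
st(); back(); latch()
E
```

```text
t 24.5 tcp box [ 28.4  -1.5 143.7] F box [-0.51  0.12 -0.32] w 0.0003
tool axes in box
 [[-1.     0.    -0.001]
 [ 0.     1.    -0.   ]
 [ 0.001 -0.    -1.   ]]
-70 -61.1 -11.3 104.5 | -30 -60.0 4.6 104.5 | 20 -60.4 54.5 104.4 | 50 -61.0 55.0 104.4 | 
112 114 [-58.2 -30.8  20. ] [-19.1  -2.   19.4]
117 150 [-44.4 -20.8  19.9] [-22.2   8.2  22. ]
122 111 [-43.8   6.5  20. ] [-18.7   6.4  22.4]
127 3 [-3.1  2.6  4.5] [14.1 14.2 16.9]
```

It snapped over: no force on the fingers and the lever top is near 123–124 mm. I'll lift clear and check.

Call:
{"op": "step_arm", "data": {
  "plan": [
    {"dx": 0,"dy": 0,"dz": -0.3,"rx": 0,"ry": 0,"rz": 0,"claw": 1},
    {"dx": 0,"dy": 0,"dz": -0.4,"rx": 0,"ry": 0,"rz": 0,"claw": 1},
    {"dx": 0,"dy": 0,"dz": -0.4,"rx": 0,"ry": 0,"rz": 0,"claw": 1},
    {"dx": 0.4,"dy": 0,"dz": 0,"rx": 0,"ry": 0,"rz": 0,"claw": 1},
    {"dx": 0.4,"dy": 0,"dz": 0,"rx": 0,"ry": 0,"rz": 0,"claw": 1},
    {"dx": 0,"dy": 0,"dz": 0,"rx": 0,"ry": 0,"rz": 0,"claw": 1},
    {"dx": 0,"dy": 0,"dz": 0,"rx": 0,"ry": 0,"rz": 0,"claw": 1}
  ]
}}

```text
time_s: 25.3
ee_pos: [0.4264, 0.2657, 0.2548]
eef_rot: [3.142, 0.001, -2.694]
force: [0.5, -0.2, 0.7]
grip_width: 0.0008
grip_force: 0.0
```

```bash
python3 - <<'E'
from h import *
st(); back()
c=viewer.camera('scene'); A=box(cloud(c)).reshape(-1,3)
for x in range(-64,64,8):
    s=A[(A[:,0]>=x)&(A[:,0]<x+8)&(np.abs(A[:,1])<9)&(A[:,2]>90)]
    if len(s): print(x,len(s),np.percentile(s[:,2],[10,50,90]).round(1))
im=c['img'][140:290,230:350]; cv2.imwrite('pics/j.png',cv2.resize(im,None,fx=4.,fy=4.,interpolation=cv2.INTER_CUBIC)[...,::-1])
E
```

```text
t 25.3 tcp box [-51.2  -1.4 254.8] F box [ 0.4  -0.42  0.65] w 0.0008
tool axes in box
 [[-1.     0.     0.001]
 [ 0.     1.     0.   ]
 [-0.001  0.    -1.   ]]
-70 -61.0 55.0 104.3 | -30 -59.9 51.2 104.6 | 20 -60.4 54.7 104.5 | 50 -61.0 55.0 104.4 | 
-64 32 [103.7 112.5 396.4]
-56 44 [107.3 112.5 373.8]
-48 56 [111.3 122.6 396.1]
-40 40 [111.2 113.6 393.3]
-32 84 [109.9 358.6 394.2]
-24 117 [104.3 433.5 461. ]
-16 45 [108.6 112.9 433.4]
-8 23 [111.7 112.7 122. ]
0 22 [112.1 122.9 123.9]
8 29 [121.1 122.3 123.9]
16 36 [112.8 123.  124.1]
24 40 [112.2 122.5 123.6]
32 35 [112.9 122.7 123.9]
40 40 [109.  122.5 123.9]
48 45 [103.3 123.8 126.1]
```

View pics/j.png

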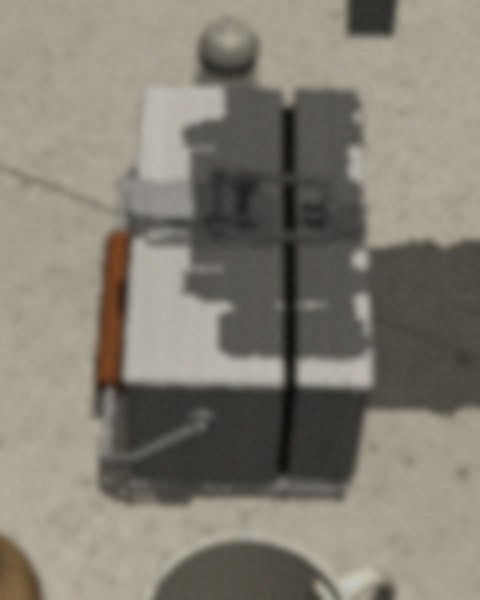

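The lever lies flat, about 122.7 along its length (crop 130–240, 200). The loop is over the hook at (315,200), the lid edge is drawn in to about -61, and the box has not moved.

```bash
python3 -c "
from station import hand_in
print(hand_in())"
```

```text
the job is handed in; nothing more can be done
None
```

The lunch box is latched and handed in: the lever lies flat, the loop is on the hook, the lid is drawn about 5 mm into its seal, and the box has not moved; no verdict came back from the hand-in.

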